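Scoop glass gems into the mosaic bowl

TASK

Pick up the scoop by its handle, scoop the six dark glass gems out of the white tray and tip them into the bowl, in as many scoops as it takes; no more than one gem may stay behind in the tray. Then lay the empty scoop back level on its cork mat. Spill none, do not touch gems with the fingers, and do not push the bowl out of its place or disturb the other things on the table.

Things in the scene. Friction and masses are not known exactly. Their poses are not given: they have to be found in the camera images.
- scoop: steel scoop with wooden handle, 0.2 kg, on the cork mat; stands level by itself. Pan 80 mm long (x), 76 mm wide (y), floor 1.6 mm and walls 2.5 mm thick; side walls 29 mm high (18 mm over the front 28 mm), back wall 32 mm; mouth open at +x. Origin: centre of the pan's underside, z up.
- scoop_grip (a point): where to take the scoop's handle: 71.5 mm behind the scoop's origin and 71 mm above its underside, in the middle of the handle. The straight handle, 18 mm wide (scoop's y), 14 mm thick, 85 mm long, rises backwards from the back wall at 55 degrees to the pan's floor; its top is 100 mm above the underside.
- scoop_lip (a point): middle of the pan's front lower edge, 40 mm ahead of the scoop's origin
- scoop_pan (a point): point over the middle of the pan, 10 mm above its underside
- tray: white plastic tray fixed to the table, outside 214 mm (its x) x 96 mm (its y) x 34 mm high, walls and floor 5 mm thick, open at the top. Origin: centre of its underside. The gems lie loose in its -x half (the half nearer the robot); the +x half starts empty.
- bowl: round white bowl standing loose on the table, 0.5 kg, rim radius 85 mm, 58 mm high, narrower at the foot. Origin: centre of its underside.
- mat: cork mat fixed to the table, 250 mm (its x) x 140 mm (its y) x 4 mm thick. Origin: centre of its underside. The scoop starts on it with its mouth roughly along the mat's -x, towards the robot.
- gem0: one of six alike dark glass gems: chunky round pieces, 22 mm diameter and 14 mm thick with rounded bevelled edges, slippery (friction about 0.3), 12 g. Origin: its centre; z is its round axis.
- gem1: one of six alike dark glass gems: chunky round pieces, 22 mm diameter and 14 mm thick with rounded bevelled edges, slippery (friction about 0.3), 12 g. Origin: its centre; z is its round axis.
- gem2: one of six alike dark glass gems: chunky round pieces, 22 mm diameter and 14 mm thick with rounded bevelled edges, slippery (friction about 0.3), 12 g. Origin: its centre; z is its round axis.
- gem3: one of six alike dark glass gems: chunky round pieces, 22 mm diameter and 14 mm thick with rounded bevelled edges, slippery (friction about 0.3), 12 g. Origin: its centre; z is its round axis.
- gem4: one of six alike dark glass gems: chunky round pieces, 22 mm diameter and 14 mm thick with rounded bevelled edges, slippery (friction about 0.3), 12 g. Origin: its centre; z is its round axis.
- gem5: one of six alike dark glass gems: chunky round pieces, 22 mm diameter and 14 mm thick with rounded bevelled edges, slippery (friction about 0.3), 12 g. Origin: its centre; z is its round axis.
- glue: bystander: a small white glue bottle with grey cap, 38 mm diameter, 75 mm tall, upright. Origin: centre of its underside.
- pen: bystander: a black marker pen, 130 mm long and 12 mm thick, lying. Origin: under its middle.
- nippers: bystander: tile nippers with black handles, 130 mm long, 12 mm thick, lying. Origin: centre of its underside.
- shard: bystander: a flat piece of dark glass, 50 x 30 x 6 mm. Origin: centre of its underside.
Mind the look-alikes: they are no part of the job. What is shaped like the tray but pink is not meant.

How it is judged:
By the outcome, as a careful person would: the job done as asked, in the order asked, and still so for the second after the job is handed in, with the robot touching nothing.
It also fails if it takes over 72 s, if anything falls off the work surface, if the arm or the gripper's body presses on something with over 40 N, if the wrist force passes 120 N, or if a joint passes its speed limit or range.

ROBOT

A 6-joint arm with a two-finger parallel gripper is mounted at the origin on the work surface. World frame = base frame: x ahead of the robot, y to its left, z up, the work surface at z = 0. Lengths are in m, angles in rad, forces in N, time in s.
With the tool pointing down it reaches from about 0.375 to 0.975 m from the base axis. Payload 3.8 kg.
Tool frame: the origin (TCP) lies between the finger pads; the fingertips stand 8 mm ahead of it and the grasp point (between the pads) lies 11 mm behind it (tcp_to_tips is the distance from the TCP to the fingertips, in m); z points along the fingers, y is the line along which they close (so a half turn about z gives the same grasp; the last joint's range is limited). The gripper opens to 85 mm and grips with 20 to 120 N. Pads are 22 mm wide; open, the fingers measure 114 mm over their backs; the gripper's body (76 mm by 85 mm) begins 54 mm behind the grasp point. The pads swing forward as they close: fully open they stand 13 mm farther back than shut.
Start: joints at [1.297, 0.264, 1.604, -0, 1.274, -0.037], TCP at [0.158, 0.656, 0.206] pointing down, gripper open.
Joint ranges: [-2.63, 2.63], [-0.94, 2.18], [0.31, 2.57], [-1.31, 4.45], [0, 2.66], [-2.55, 2.55]. Speed limits (rad/s): [2.57, 2.57, 3.14, 3.14, 3.14, 3.14].

INTERFACE

Orientations are given as a rotation vector (axis times angle).
In Python, from workcell import * gives the robot as it stands.
- The arm moves only by the tool move_arm, never from a script. Its argument "series" is one flat list of numbers, 7 for each row, row after row: the finger opening in cm, from 0 to 8.54, then the shift along the tool's x, y, z in cm, then the turn, a rotation vector about the tool's x, y, z in degrees. A call has 1 to 5 rows; each row shifts and turns the commanded pose from where the row before left it, along the tool's axes as they then stand; what a row does not reach is not made up. A row lasts 1/8 s, in which the tool goes at most 62.5 mm and 10.7 degrees, less where a joint would pass 70% of its speed; a pose out of reach is approached as far as the arm can. A call is refused whole if a number of a shift passes 6.25 or a number of a turn 10.7, either way. A call with a gripper value outside its range is refused whole. The fingers move at their own pace and stop on an object; "grip_force" is the grip in N (left out, the last holds). Time passes only in rows, so rows that do not move let the fingers close. It gives the time, the measured TCP pose, the force, the opening and the grip force at its end, in the units of the state.
- read_state(): the state, without advancing time (a new reading comes with each control period).
- read_camera(name): name is "scene" or "side" or "wrist"; returns the picture (384x512x3 uint8, red, green, blue); there is no depth.
- calibration(name): a dict with "camera_matrix" (3x3 intrinsics, pixels), "rvec" (rotation vector, rad) and "tvec" (3), from world to camera coordinates, as OpenCV has them. Camera axes: x right, y down, z forward; pixel columns grow to the right and rows downward; lengths in m; the calibration is good to about 2 mm. The wrist camera is an equidistant fisheye: a pixel r from the principal point sees the ray r / f radians off the axis. A picture is of the moment at which its call begins: read the wrist's pose just before it. calibration takes no time and is no camera call; for the wrist camera it gives the pose at the moment of the call.
- finish_job(): hands the job in; it is judged then, once.
The state is a dict: "time": time; "q": joint angles; "joint_vel": joint speeds; "joint_torque": joint torques, N m; "tool_pos": TCP position; "tcp_rot": TCP orientation; "wrist_force": force on the tool from outside, world axes, zero at the start; "torque": the same for the moment, N m; "width": opening from 0.0 (shut) to 1.0 (fully open); "grip_force": force on a finger pad.
Only numpy, scipy, OpenCV 4.12 (cv2) and the standard library are available. Lean on these libraries where they do the work, as an engineer would, in place of code of your own. Each camera call takes 0.05 s, during which the arm holds its last target. There are 200 camera calls.

## Working session

There is one attempt and no reset: what is moved stays moved. The work goes in short steps, Python scripts to look and compute and a tool call to move; the robot and the scene stay as the last step left them, time stands still between calls to the robot, and variables do not carry over. Pictures are saved under pics/ and viewed, at most 10 in all, crops included, and the job is handed in when it is done.

Besides the shell and the picture viewer there is one more tool, called after "Request:" as name(argument=value, ...) on one line, values as JSON. move_arm: Moves the arm, as the interface text tells. Its arguments: {"type":"object","properties":{"series":{"type":"array"},"grip_force":{"type":"number"}},"required":["series"]}

```bash
ls; mkdir -p pics; python3 - <<'E'
from workcell import *
import cv2,numpy as np
s=read_state();print({k:np.round(v,3).tolist() for k,v in s.items()})
a=read_camera("scene");b=read_camera("side")
cv2.imwrite("pics/scene0.png",cv2.cvtColor(a,cv2.COLOR_RGB2BGR));cv2.imwrite("pics/side0.png",cv2.cvtColor(b,cv2.COLOR_RGB2BGR))
for n in("scene","side"):
  c=calibration(n);R=cv2.Rodrigues(np.array(c["rvec"],float))[0];print(n,c["camera_matrix"],-R.T@np.array(c["tvec"]).ravel())
E
```

```text
pics
{'time': 0.0, 'q': [1.297, 0.265, 1.605, -0.0, 1.274, -0.037], 'joint_vel': [-0.001, -0.0, 0.0, 0.0, -0.0, -0.0], 'joint_torque': [0.002, -51.508, -36.733, 0.0, 0.013, -0.0], 'tool_pos': [0.158, 0.655, 0.205], 'tcp_rot': [-0.371, -3.119, 0.004], 'wrist_force': [-0.058, -0.71, -0.929], 'torque': [-0.022, -0.008, -0.016], 'grip_force': 0.0, 'width': 0.997}
scene [[420.68393182   0.         261.40729275]
 [  0.         420.68393182 193.17278431]
 [  0.           0.           1.        ]] [0.89582994 0.356465   0.9734732 ]
side [[479.80812111   0.         255.74106042]
 [  0.         479.80812111 193.5950241 ]
 [  0.           0.           1.        ]] [-0.11796593 -0.88044415  1.1928302 ]
```

View pics/scene0.png

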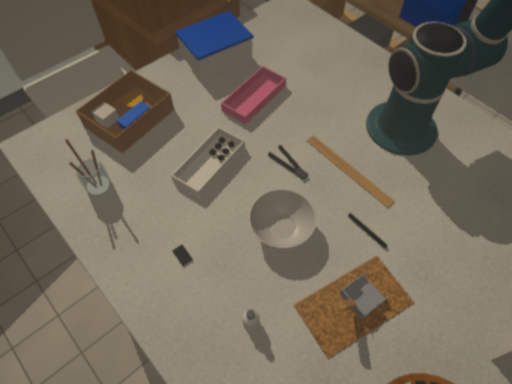

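View pics/side0.png

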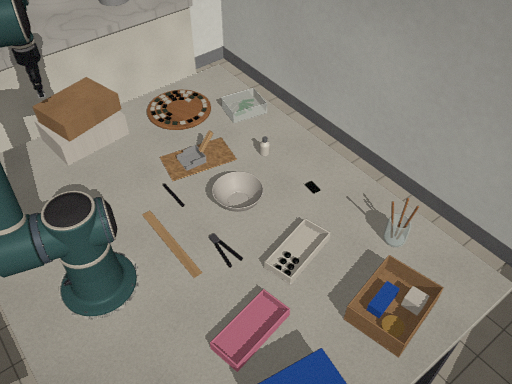

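The scene picture shows the white tray with gems at (210,162), a pink look-alike tray at (255,93), the bowl at (283,220) and the scoop on its mat at (362,298). In the side picture the tray is at (297,250), the bowl at (237,192) and the scoop at (195,155). The white tray holding dark gems is the one meant. I'll rectify and enlarge both areas to confirm.

```bash
cat > h.py <<'E'
import cv2,numpy as np
from workcell import *
def cam(n):
    c=calibration(n);return np.array(c["camera_matrix"],float),np.array(c["rvec"],float),np.array(c["tvec"],float).ravel()
def plane(n,uv,z):
    K,r,t=cam(n);R=cv2.Rodrigues(r)[0];C=-R.T@t
    d=(np.c_[np.atleast_2d(uv),np.ones(len(np.atleast_2d(uv)))]@np.linalg.inv(K).T)@R
    return C+d*((z-C[2])/d[:,2])[:,None]
def proj(n,P):
    K,r,t=cam(n);return cv2.projectPoints(np.atleast_2d(np.array(P,float)),r,t,K,None)[0][:,0]
def rect(n,img,z,x0,x1,y0,y1,s):
    "top view: right = -y... column = (y1-y)*s, row = (x1-x)*s"
    w,h=int((y1-y0)*s),int((x1-x0)*s)
    W=np.array([[x1,y1,z],[x1,y0,z],[x0,y0,z],[x0,y1,z]])
    H=cv2.getPerspectiveTransform(np.float32(proj(n,W)),np.float32([[0,0],[w,0],[w,h],[0,h]]))
    return cv2.warpPerspective(img,H,(w,h),flags=cv2.INTER_CUBIC)
E
python3 - <<'E'
from h import *
for n,d in(("scene",dict(tray=(210,162,.034),t1=(216,131,.034),t2=(244,145,.034),t3=(207,194,.034),t4=(173,178,.034),bowl=(283,220,.058),pan=(362,298,.03),m1=(377,258,.004),m2=(413,300,.004),m3=(331,355,.004),m4=(295,306,.004),glue=(251,318,.04),nip=(288,165,0),pen=(367,231,0),shard=(182,255,0))),
 ("side",dict(tray=(297,250,.034),bowl=(237,192,.058),pan=(195,155,.03)))):
  for k,(u,v,z) in d.items(): print(n,k,plane(n,[(u,v)],z)[0].round(3))
E
```

```text
scene tray [ 0.532 -0.258  0.034]
scene t1 [ 0.45  -0.336  0.034]
scene t2 [ 0.422 -0.242  0.034]
scene t3 [ 0.603 -0.18   0.034]
scene t4 [ 0.64  -0.282  0.034]
scene bowl [0.516 0.018 0.058]
scene pan [0.508 0.277 0.03 ]
scene m1 [0.392 0.232 0.004]
scene m2 [0.411 0.358 0.004]
scene m3 [0.646 0.315 0.004]
scene m4 [0.629 0.184 0.004]
scene glue [0.731 0.145 0.04 ]
scene nip [ 0.358 -0.125  0.   ]
scene pen [ 0.35   0.165 -0.   ]
scene shard [ 0.75  -0.098  0.   ]
side tray [ 0.513 -0.283  0.034]
side bowl [0.501 0.001 0.058]
side pan [0.507 0.263 0.03 ]
```

```bash
python3 - <<'E'
from h import *
S={n:cv2.imread(f"pics/{n}0.png") for n in("scene","side")}
def grid(im,x1,y1,s):
  h,w=im.shape[:2]
  for k in range(0,h,int(.05*s)): cv2.putText(im,"%.2f"%(x1-k/s),(0,k+8),0,.35,(0,0,255));cv2.line(im,(0,k),(w,k),(0,0,255) ,1) if 0 else cv2.line(im,(0,k),(8,k),(0,0,255),1)
  for k in range(0,w,int(.05*s)): cv2.putText(im,"%.2f"%(y1-k/s),(k,h-3),0,.35,(255,0,0));cv2.line(im,(k,h),(k,h-10),(255,0,0),1)
  return im
out=[]
for (x0,x1,y0,y1,z) in((.39,.67,-.37,-.15,.034),(.38,.66,.16,.38,.004)):
  out.append(np.hstack([grid(rect(n,S[n],z,x0,x1,y0,y1,1000),x1,y1,1000) for n in S]))
cv2.imwrite("pics/r0.png",np.vstack(out))
E
```

```text
(no output)
```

View pics/r0.png

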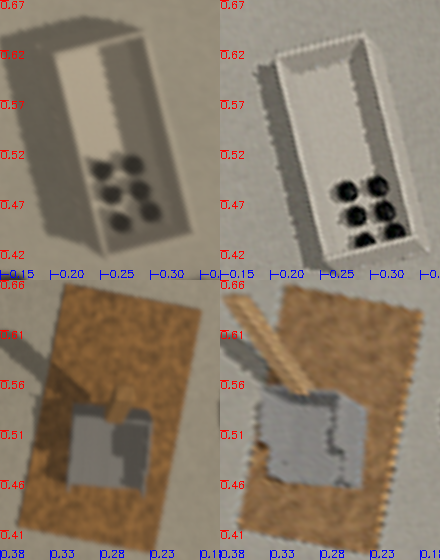

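The crops show the white tray (centre about (.527,-.274)) with six dark gems, and the scoop's mouth facing the robot with its lip near (.45,.27). I'll refine all three poses by fitting wireframes to the edges in both cameras.

```bash
cat > fit.py <<'E'
from h import *
from scipy.optimize import least_squares
def seg(a,b,n=40): return np.linspace(a,b,n)
def loop(P): return np.vstack([seg(P[i],P[(i+1)%len(P)]) for i in range(len(P))])
def rectl(lx,ly,z): return loop(np.array([[lx,ly,z],[lx,-ly,z],[-lx,-ly,z],[-lx,ly,z]])/1)
def tray(): return np.vstack([rectl(.107,.048,.034),rectl(.102,.043,.034)])
th=np.linspace(0,2*np.pi,200)
def bowl(): return np.c_[.085*np.cos(th),.085*np.sin(th),0*th+.058]
def scoop():
    E=[]
    for y in(.038,-.038):
        P=np.array([[.04,y,0],[.04,y,.018],[.012,y,.018],[.012,y,.029],[-.04,y,.029]]);E+= [seg(P[i],P[i+1]) for i in range(4)]
    E+=[seg(np.array([.04,.038,0]),np.array([.04,-.038,0])),seg(np.array([-.04,.038,.032]),np.array([-.04,-.038,.032]))]
    c,s=np.cos(np.radians(55)),np.sin(np.radians(55));top=np.array([-.0715,0,.071])+np.array([-c,0,s])*.03;bot=np.array([-.0715,0,.071])-np.array([-c,0,s])*.03
    for y in(.009,-.009):
        E.append(seg(top+[0,y,0],bot+[0,y,0]))
    return np.vstack(E)
def place(M,p,z):
    c,s=np.cos(p[2]),np.sin(p[2]);return np.c_[p[0]+c*M[:,0]-s*M[:,1],p[1]+s*M[:,0]+c*M[:,1],M[:,2]+z]
def fit(M,p0,z,imgs,sig=3.):
    D={}
    for n,im in imgs.items():
        e=cv2.Canny(cv2.GaussianBlur(cv2.resize(im,None,fx=3,fy=3,interpolation=cv2.INTER_CUBIC),(0,0),1.5),25,60)
        D[n]=cv2.distanceTransform(255-e,cv2.DIST_L2,5)/3
    def f(p):
        r=[]
        for n in D:
            q=(proj(n,place(M,p,z))*3+1).astype(np.float32)
            r.append(cv2.remap(D[n],q[None,:,0],q[None,:,1],cv2.INTER_LINEAR,borderValue=20)[0])
        return np.minimum(np.concatenate(r),sig)
    best=None
    from scipy.optimize import minimize
    g=lambda p:f(p).mean()
    rng=np.random.default_rng(0)
    for k in range(12):
        s=minimize(g,np.array(p0)+(k>0)*rng.normal(0,[.006,.006,.06]),method="Nelder-Mead",options=dict(initial_simplex=None,xatol=1e-5,fatol=1e-5))
        if best is None or s.fun<best.fun: best=s
    return best.x,best.fun
E
python3 - <<'E'
from fit import *
S={n:cv2.imread(f"pics/{n}0.png") for n in("scene","side")}
jobs=dict(tray=(tray(),[.526,-.274,.235],0),bowl=(bowl(),[.508,.01,0],0),scoop=(scoop(),[.49,.271,np.pi-.077],.004))
res={}
for k,(M,p,z) in jobs.items():
  res[k]=fit(M,p,z,S); print(k,res[k][0].round(4),round(res[k][1],2),*[fit(M,p,z,{n:S[n]})[0].round(4) for n in S])
rows=[]
for n in S:
  im=cv2.resize(S[n],None,fx=4,fy=4,interpolation=cv2.INTER_CUBIC);r=[]
  for k,(M,p,z) in jobs.items():
    q=proj(n,place(M,res[k][0],z))*4+1.5
    for a in q: cv2.circle(im,tuple(int(v) for v in a),0,(0,255,0),-1)
    c=q.mean(0).astype(int); 
    if k!="bowl": r.append(im[max(0,c[1]-150):c[1]+150,c[0]-180:c[0]+180])
  rows.append(np.hstack(r))
cv2.imwrite("pics/fit0.png",np.vstack(rows))
E
```

```text
Traceback (most recent call last):
  File "fit.py", line 36, in fit
    s=minimize(g,np.array(p0)+(k>0)*rng.normal(0,[.006,.006,.06]),method="Nelder-Mead",options=dict(initial_simplex=None,xatol=1e-5,fatol=1e-5))
  File "fit.py", line 33, in <lambda>
    g=lambda p:f(p).mean()
               ~^^^
  File "fit.py", line 28, in f
    q=(proj(n,place(M,p,z))*3+1).astype(np.float32)
       ~~~~^^^^^^^^^^^^^^^^
  File "h.py", line 10, in proj
    K,r,t=cam(n);return cv2.projectPoints(np.atleast_2d(np.array(P,float)),r,t,K,None)[0][:,0]
          ~~~^^^
  File "h.py", line 4, in cam
    c=calibration(n);return np.array(c["camera_matrix"],float),np.array(c["rvec"],float),np.array(c["tvec"],float).ravel()
ValueError: time passes only in moves, steps and waits
```

```bash
sed -i 's/^def cam(n):/import functools\n@functools.cache\ndef cam(n):/' h.py
cat > jobs.py <<'E'
from fit import *
S={n:cv2.imread(f"pics/{n}0.png") for n in("scene","side")}
jobs=dict(tray=(tray(),[.526,-.274,.235],0),bowl=(bowl(),[.508,.01,0],0),scoop=(scoop(),[.49,.271,np.pi-.077],.004))
res={}
for k,(M,p,z) in jobs.items():
  res[k]=fit(M,p,z,S); print(k,res[k][0].round(4),round(res[k][1],2),*[fit(M,p,z,{n:S[n]})[0].round(4) for n in S])
rows=[]
for n in S:
  im=cv2.resize(S[n],None,fx=4,fy=4,interpolation=cv2.INTER_CUBIC);r=[]
  for k,(M,p,z) in jobs.items():
    q=proj(n,place(M,res[k][0],z))*4+1.5
    for a in q: cv2.circle(im,tuple(int(v) for v in a),0,(0,255,0),-1)
    c=q.mean(0).astype(int); 
    if k!="bowl": r.append(im[max(0,c[1]-150):c[1]+150,c[0]-180:c[0]+180])
  rows.append(np.hstack(r))
cv2.imwrite("pics/fit0.png",np.vstack(rows))
E
python3 jobs.py
```

```text
tray [ 0.5245 -0.2751  0.2434] 0.52 [ 0.5255 -0.2742  0.2517] [ 0.5239 -0.2755  0.2434]
bowl [ 0.5095  0.0107 -0.061 ] 0.81 [ 0.5095  0.0135 -0.0468] [5.09e-01 9.90e-03 1.00e-04]
scoop [0.494  0.2728 3.0129] 0.49 [0.4928 0.2731 3.0166] [0.4931 0.2727 2.9654]
```

View pics/fit0.png

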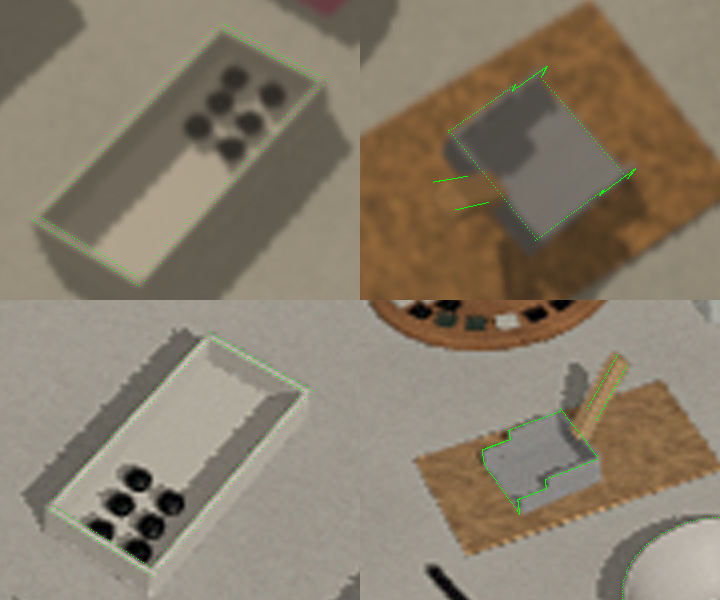

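The green outlines match the tray rim and the scoop in both views: scoop pan at (540,155) and (545,460), tray at (180,155) and (180,455). The pink tray is excluded. Next is a row planner.

```bash
cat > plan.py <<'E'
from h import *
from scipy.spatial.transform import Rotation as Ro, Slerp
D=np.radians(20)   # tool tilt in the scoop's frame, fingers towards the mouth
REL=np.array([[-np.cos(D),0,np.sin(D)],[0,1,0],[-np.sin(D),0,-np.cos(D)]])
GR=np.array([-.0715,0,.071])
def scoopR(yaw,pitch): return Ro.from_euler("ZY",[yaw,-pitch],degrees=True)   # pitch>0: mouth up
def tcp(o,yaw,pitch=0,back=0):
    R=scoopR(yaw,pitch);Rt=R*Ro.from_matrix(REL)
    return np.array(o)+R.apply(GR)+Rt.apply([0,0,.011-back]),Rt
def tcp_lip(l,yaw,pitch):  # pose from the lip's place
    return tcp(np.array(l)-scoopR(yaw,pitch).apply([.04,0,0]),yaw,pitch)
def scoop_of(p,Rt):
    R=Rt*Ro.from_matrix(REL).inv();o=p-R.apply(GR)-Rt.apply([0,0,.011]);e=R.as_euler("ZYX",degrees=True)
    return o.round(4),np.array([e[0],-e[1],e[2]]).round(1),(o+R.apply([.04,0,0])).round(4)
def cur():
    s=read_state();return np.array(s["tool_pos"]),Ro.from_rotvec(s["tcp_rot"])
def rows(start,wps):
    "wps: (pos,R,n,opening) ; prints calls of 5 rows, returns end"
    p,R=start;out=[]
    for (q,Q,n,w) in wps:
        sl=Slerp([0,1],Ro.concatenate([R,Q]));p0=p.copy()
        for k in range(1,n+1):
            t=p0+(q-p0)*k/n;Rk=sl(k/n)
            d=np.round(R.inv().apply(t-p)*100,2);w_=np.round((R.inv()*Rk).as_rotvec(degrees=True),1)
            p=p+R.apply(d/100);R=R*Ro.from_rotvec(w_,degrees=True);out.append([w,*d,*w_])
    for i in range(0,len(out),5): print("[" + ", ".join(" ".join(f"{v:g}," for v in r)[:-1] for r in out[i:i+5])+"]")
    a=np.abs(np.array(out));print("max",a[:,1:4].max(),a[:,4:].max(),"end",p.round(4),scoop_of(p,R))
    return p,R
SC=np.array([.4935,.2728,.004]);SY=np.degrees(3.005)
E
python3 - <<'E'
from plan import *
s=cur();print(s[0])
P,R=tcp(SC,SY,0,.08);P2,_=tcp(SC,SY)
print(P,P2)
rows(s,[(P,R,18,5),(P2,R,4,5)])
E
```

```text
[0.15813143 0.65547728 0.20519249]
[0.58771361 0.25985048 0.13983879] [0.56060685 0.26357626 0.06466338]
[5, -2.84, -1.58, 0.37, 1.7, -0.1, 9.5, 5, -3.05, -1.07, 0.41, 1.7, -0, 9.6, 5, -3.19, -0.54, 0.43, 1.6, -0.1, 9.5, 5, -3.23, 0.01, 0.45, 1.7, -0.1, 9.6, 5, -3.19, 0.56, 0.44, 1.7, -0.1, 9.5]
[5, -3.05, 1.09, 0.43, 1.7, -0, 9.5, 5, -2.82, 1.59, 0.39, 1.7, -0.1, 9.6, 5, -2.52, 2.05, 0.33, 1.6, -0.1, 9.5, 5, -2.14, 2.45, 0.28, 1.7, -0.1, 9.5, 5, -1.71, 2.77, 0.2, 1.7, -0, 9.6]
[5, -1.22, 3.03, 0.12, 1.7, -0.1, 9.5, 5, -0.71, 3.19, 0.03, 1.7, -0.1, 9.6, 5, -0.16, 3.26, -0.07, 1.6, -0.1, 9.5, 5, 0.37, 3.24, -0.16, 1.7, -0, 9.5, 5, 0.9, 3.12, -0.26, 1.7, -0.1, 9.6]
[5, 1.42, 2.93, -0.34, 1.7, -0.1, 9.5, 5, 1.87, 2.63, -0.44, 1.7, -0.1, 9.5, 5, 2.28, 2.28, -0.51, 1.6, -0, 9.6, 5, -0, -0, 2, 0, -0, -0, 5, -0, -0, 2, 0, -0, -0]
[5, -0, -0, 2, 0, -0, -0, 5, -0, -0, 2, 0, -0, -0]
max 3.26 9.6 end [0.5606 0.2636 0.0647] (array([0.4936, 0.2727, 0.004 ]), array([172.2,  -0. ,   0. ]), array([0.4539, 0.2782, 0.004 ]))
```

Request:
move_arm(series=[5, -2.84, -1.58, 0.37, 1.7, -0.1, 9.5, 5, -3.05, -1.07, 0.41, 1.7, 0, 9.6, 5, -3.19, -0.54, 0.43, 1.6, -0.1, 9.5, 5, -3.23, 0.01, 0.45, 1.7, -0.1, 9.6, 5, -3.19, 0.56, 0.44, 1.7, -0.1, 9.5])

```text
time: 0.72
tool_pos: [0.2781, 0.5453, 0.1874]
tcp_rot: [-1.6, -2.682, 0.226]
wrist_force: [-0.1, -0.4, -0.1]
width: 0.585
grip_force: 0.0
```

Request:
move_arm(series=[5, -3.05, 1.09, 0.43, 1.7, 0, 9.5, 5, -2.82, 1.59, 0.39, 1.7, -0.1, 9.6, 5, -2.52, 2.05, 0.33, 1.6, -0.1, 9.5, 5, -2.14, 2.45, 0.28, 1.7, -0.1, 9.5, 5, -1.71, 2.77, 0.2, 1.7, 0, 9.6])

```text
time: 1.35
tool_pos: [0.3974, 0.4355, 0.1691]
tcp_rot: [-2.534, -1.778, 0.406]
wrist_force: [-0.3, -0.1, -1.6]
width: 0.585
grip_force: 0.0
```

Request:
move_arm(series=[5, -1.22, 3.03, 0.12, 1.7, -0.1, 9.5, 5, -0.71, 3.19, 0.03, 1.7, -0.1, 9.6, 5, -0.16, 3.26, -0.07, 1.6, -0.1, 9.5, 5, 0.37, 3.24, -0.16, 1.7, 0, 9.5, 5, 0.9, 3.12, -0.26, 1.7, -0.1, 9.6])

```text
time: 1.98
tool_pos: [0.5168, 0.3256, 0.1507]
tcp_rot: [-3.021, -0.568, 0.517]
wrist_force: [0.3, -0.3, 0.6]
width: 0.587
grip_force: 0.0
```

Request:
move_arm(series=[5, 1.42, 2.93, -0.34, 1.7, -0.1, 9.5, 5, 1.87, 2.63, -0.44, 1.7, -0.1, 9.5, 5, 2.28, 2.28, -0.51, 1.6, 0, 9.6, 5, 0, 0, 0, 0, 0, 0])

```text
time: 2.48
tool_pos: [0.589, 0.2581, 0.1392]
tcp_rot: [-3.063, 0.215, 0.54]
wrist_force: [-1.0, 0.3, -0.5]
width: 0.585
grip_force: 0.0
```

```bash
python3 - <<'E'
from plan import *
s=read_state();print(np.round(s["q"],3),np.round(s["tool_pos"],4))
P2,R=tcp(SC,SY);e=rows(cur(),[(P2,R,5,5)])
w=read_camera("wrist");cv2.imwrite("pics/w0.png",cv2.cvtColor(w,cv2.COLOR_RGB2BGR))
c=calibration("wrist");Rc=cv2.Rodrigues(np.array(c["rvec"],float))[0];K=np.array(c["camera_matrix"])
def fe(P):
  v=Rc@P+np.array(c["tvec"]).ravel();th=np.arctan2(np.hypot(v[0],v[1]),v[2]);ph=np.arctan2(v[1],v[0]);return np.array([K[0,2]+K[0,0]*th*np.cos(ph),K[1,2]+K[1,1]*th*np.sin(ph)])
im=cv2.imread("pics/w0.png");im=cv2.resize(im,None,fx=1.5,fy=1.5)
from fit import scoop
Q=Ro.from_euler("z",SY,degrees=True).apply(scoop())+SC
for p in Q: cv2.circle(im,tuple(int(v) for v in fe(p)*1.5),0,(0,255,0),-1)
cv2.imwrite("pics/w0o.png",im)
E
```

```text
[0.291 0.47  1.495 0.144 1.497 1.968] [0.589  0.2581 0.1392]
[5, -0.03, -0.03, 1.6, -0, 0, -0, 5, -0.04, -0.03, 1.6, -0, 0, -0.1, 5, -0.03, -0.03, 1.6, -0, 0, -0, 5, -0.03, -0.02, 1.6, -0.1, 0, -0.1, 5, -0.04, -0.03, 1.59, 0, 0, -0]
max 1.6 0.1 end [0.5606 0.2635 0.0647] (array([0.4934, 0.2727, 0.0041]), array([172.2,   0. ,   0. ]), array([0.4538, 0.2782, 0.0041]))
```

View pics/w0o.png

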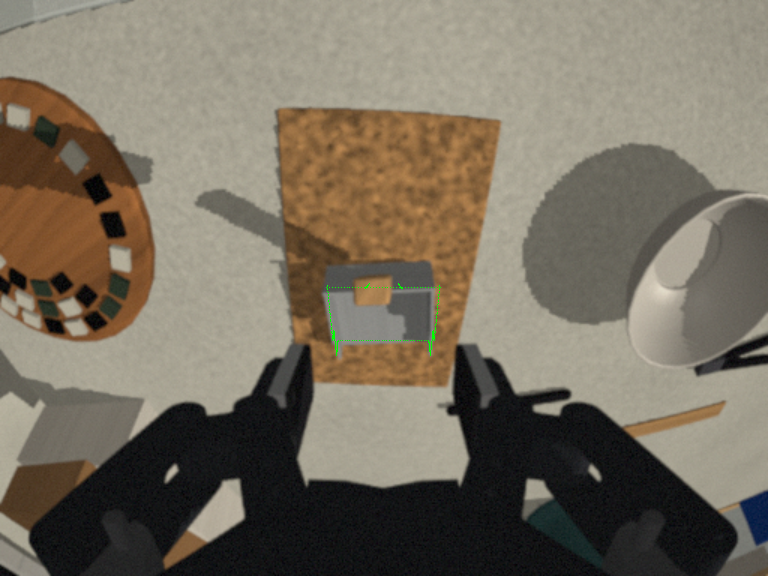

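The wrist view shows the handle top at (372,290), about 12 px left of my overlay, while the pan is only about 3 px off, which points to a yaw error. I'll refit with all three cameras.

```bash
cat >> h.py <<'E'
_pp=proj
WC={}
def proj(n,P):
    if n!="wrist": return _pp(n,P)
    c=WC;Rc=cv2.Rodrigues(np.array(c["rvec"],float))[0];K=np.array(c["camera_matrix"])
    v=np.atleast_2d(P)@Rc.T+np.array(c["tvec"]).ravel();rr=np.hypot(v[:,0],v[:,1]);th=np.arctan2(rr,v[:,2])/rr
    return np.c_[K[0,2]+K[0,0]*th*v[:,0],K[1,2]+K[1,1]*th*v[:,1]]
E
python3 - <<'E'
import h
from fit import *
h.WC.update(calibration("wrist"))
S={n:cv2.imread(f"pics/{n}0.png") for n in("scene","side")};S["wrist"]=cv2.imread("pics/w0.png")
M=scoop()
# add handle's top end outline
c,s=np.cos(np.radians(55)),np.sin(np.radians(55))
ctr=np.array([-.0715,0,.071]);d=np.array([-c,0,s]);nrm=np.array([s,0,c])
t=(.1-.071-.007*c)/s
E=[]
for sg in(1,-1): E.append(seg(ctr+d*t+nrm*.007*sg+[0,.009,0],ctr+d*t+nrm*.007*sg-[0,.009,0]))
for y in(.009,-.009): E.append(seg(ctr+d*t+nrm*.007+[0,y,0],ctr+d*t-nrm*.007+[0,y,0]))
M=np.vstack([M]+E*2)
for names in (["wrist"],["scene","side","wrist"],["side","wrist"]):
  r=fit(M,[.4935,.2728,3.0],.004,{n:S[n] for n in names});print(names,r[0].round(4),round(r[1],3))
r=fit(M,[.4935,.2728,3.0],.004,S)
im=cv2.resize(S["wrist"],None,fx=4,fy=4,interpolation=cv2.INTER_CUBIC)
for a in proj("wrist",place(M,r[0],.004))*4+1.5: cv2.circle(im,tuple(int(v) for v in a),0,(0,255,0),-1)
A=im[640:1000,780:1240]
im=cv2.resize(S["side"],None,fx=6,fy=6,interpolation=cv2.INTER_CUBIC)
for a in proj("side",place(M,r[0],.004))*6+2.5: cv2.circle(im,tuple(int(v) for v in a),0,(0,255,0),-1)
cv2.imwrite("pics/w0f.png",np.hstack([A,im[740:1100,1020:1360]]))
E
```

```text
['wrist'] [0.4926 0.276  3.0302] 0.748
['scene', 'side', 'wrist'] [0.4919 0.2743 3.049 ] 0.821
['side', 'wrist'] [0.4926 0.276  3.03  ] 0.596
```

View pics/w0f.png

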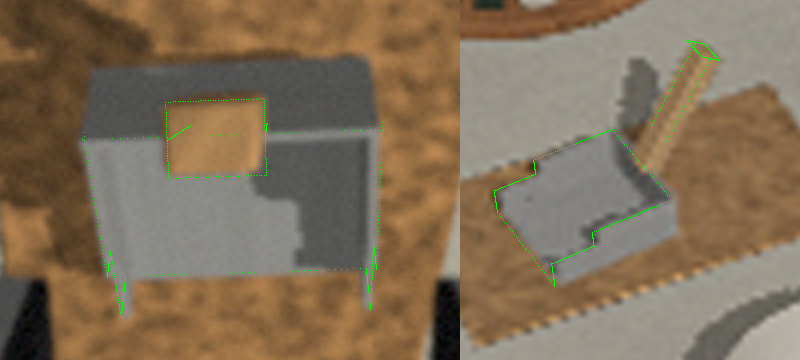

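The fit now lies on the pan and handle in the wrist view (handle end at (215,140)) and in the side view. I'm using origin (.4923,.2755) and yaw 173.9°.

```bash
sed -i 's/^SC=.*/SC=np.array([.4923,.2755,.004]);SY=173.9/' plan.py; python3 - <<'E'
from plan import *
P2,R=tcp(SC,SY);e=rows(cur(),[(P2,R,5,5)])
E
```

```text
[5, -0.04, -0.09, 1.61, -0.1, 0, -0.3, 5, -0.03, -0.1, 1.61, -0.2, 0, -0.4, 5, -0.04, -0.1, 1.61, -0.1, 0, -0.3, 5, -0.04, -0.11, 1.6, -0.1, 0, -0.3, 5, -0.03, -0.11, 1.61, -0.2, 0, -0.4]
max 1.61 0.4 end [0.5597 0.2683 0.0647] (array([0.4923, 0.2755, 0.0041]), array([173.9,   0. ,   0. ]), array([0.4525, 0.2797, 0.0041]))
```

Request:
move_arm(series=[5, 0, -0.5, 1.6, -0.7, 0, -1.7, 5, -0.05, 0, 1.6, 0, 0, 0, 5, -0.05, 0, 1.6, 0, 0, 0, 5, -0.05, 0, 1.6, 0, 0, 0, 5, -0.05, 0, 1.6, 0, 0, 0])

```text
time: 3.15
tool_pos: [0.5588, 0.269, 0.0648]
tcp_rot: [-3.073, 0.16, 0.541]
wrist_force: [0.6, 0.5, 0.2]
width: 0.582
grip_force: 0.0
```

Request:
move_arm(series=[1.2, 0, 0, 0, 0, 0, 0, 1.2, 0, 0, 0, 0, 0, 0, 1.2, 0, 0, 0, 0, 0, 0, 1.2, 0, 0, 0, 0, 0, 0, 1.2, 0, 0, 0, 0, 0, 0], grip_force=60)

```text
time: 3.78
tool_pos: [0.5604, 0.2689, 0.0665]
tcp_rot: [-3.072, 0.161, 0.538]
wrist_force: [2.1, 0.1, -0.5]
width: 0.186
grip_force: 58.7
```

```bash
python3 - <<'E'
from plan import *
s=read_state();print(s["time"],np.round(s["q"],3),s["width"],s["grip_force"],np.round(s["wrist_force"],1),np.round(s["torque"],2));c=cur();print(c[0].round(4),scoop_of(*c))
E
```

```text
3.775 [0.322 0.494 1.602 0.145 1.364 1.946] 0.1860273328812812 58.70845377445221 [ 2.1  0.1 -0.5] [-0.13 -0.33  0.04]
[0.5604 0.2689 0.0665] (array([0.4932, 0.276 , 0.0057]), array([ 1.74e+02, -1.00e-01, -0.00e+00]), array([0.4534, 0.2801, 0.0056]))
```

```bash
cat > gems.py <<'E'
from h import *
T=np.array([.5245,-.2751]);ty=.2434
def tf(p): d=np.atleast_2d(p)[:,:2]-T;c,s=np.cos(ty),np.sin(ty);return np.c_[d@[c,s],d@[-s,c]]
def tw(t): c,s=np.cos(ty),np.sin(ty);return np.array([T[0]+c*t[0]-s*t[1],T[1]+s*t[0]+c*t[1]])
def gems(n,img,thr=60,z=.012):
    s=4;c,sn=np.cos(ty),np.sin(ty)
    W=np.array([[*tw((x,y)),z] for x,y in((.102,.043),(.102,-.043),(-.102,-.043),(-.102,.043))])
    w,h=int(86*s),int(204*s)
    H=cv2.getPerspectiveTransform(np.float32(proj(n,W)),np.float32([[0,0],[w,0],[w,h],[0,h]]))
    im=cv2.warpPerspective(img,H,(w,h),flags=cv2.INTER_CUBIC)
    g=im.max(2);m=(g<thr).astype(np.uint8)
    d=cv2.distanceTransform(m,cv2.DIST_L2,5);_,_,st,ce=cv2.connectedComponentsWithStats((d>4.5*s).astype(np.uint8))
    return im,[((102-y/s).round(1),(43-x/s).round(1),a) for (x,y),a in zip(ce[1:],st[1:,4])]
E
python3 - <<'E'
from gems import *
ims=[]
for n in("scene","side"):
  im,g=gems(n,cv2.imread(f"pics/{n}0.png"));print(n,g)
E
cat > kin.py <<'E'
import numpy as np
from scipy.spatial.transform import Rotation as Ro
from scipy.optimize import least_squares
def fk(q,k):
    a,off,h,L2,L3,e,Dd=k
    R=Ro.from_euler("z",q[0]);p=R.apply([a,off,h]);R=R*Ro.from_euler("y",q[1]);p=p+R.apply([0,0,L2]);R=R*Ro.from_euler("y",q[2]);p=p+R.apply([e,0,L3])
    R=R*Ro.from_euler("z",q[3])*Ro.from_euler("y",q[4])*Ro.from_euler("z",q[5]);return p+R.apply([0,0,Dd]),R
E
python3 - <<'E'
from kin import *
d=[([1.297,.265,1.605,0,1.274,-.037],[.1581,.6555,.2052],[-.371,-3.119,.004]),([.291,.47,1.495,.144,1.497,1.968],[.589,.2581,.1392],[-3.063,.215,.54]),([.322,.494,1.602,.145,1.364,1.946],[.5604,.2689,.0665],[-3.072,.161,.538])]
f=lambda k:np.concatenate([fk(q,k)[0]-p for q,p,_ in d]+[(k-[0,0,.3,.4,.4,0,.2])*1e-3])
s=least_squares(f,[0,0,.3,.4,.4,0,.2]);print(s.x.round(3),s.fun[:9].round(4))
for q,p,r in d: print((fk(q,s.x)[1].inv()*Ro.from_rotvec(r)).as_rotvec().round(2))
E
```

```text
scene [(np.float64(-31.0), np.float64(17.2), np.int32(275)), (np.float64(-33.0), np.float64(-15.1), np.int32(540)), (np.float64(-57.2), np.float64(13.5), np.int32(290)), (np.float64(-60.1), np.float64(-15.7), np.int32(554)), (np.float64(-83.7), np.float64(-20.6), np.int32(574)), (np.float64(-87.2), np.float64(11.6), np.int32(472))]
side [(np.float64(-30.3), np.float64(19.2), np.int32(962)), (np.float64(-32.6), np.float64(-12.7), np.int32(1145)), (np.float64(-57.6), np.float64(14.8), np.int32(1436)), (np.float64(-58.7), np.float64(-13.3), np.int32(1142)), (np.float64(-81.5), np.float64(-19.2), np.int32(923)), (np.float64(-83.0), np.float64(13.2), np.int32(329))]
[-0.003  0.025  0.254  0.514  0.569  0.005  0.372] [-0.      0.     -0.     -0.      0.      0.      0.     -0.0001 -0.    ]
[-0.    0.    1.57]
[-0.    0.    1.57]
[ 0.   -0.    1.57]
```

```bash
python3 - <<'E'
from plan import *
from gems import *
s0=(np.array([.5588,.269,.0648]),cur()[1])
P1=s0[0]+[0,0,.12]
TY=np.degrees(ty)+180
l=np.array([*tw((.008,0)),.10]);P2,R2=tcp_lip(l,TY,0)
mid=(P1+P2)/2
rows(s0,[(P1,s0[1],5,1.2),(P2,R2,15,1.2)])
E
```

```text
[1.2, -0.82, -0, -2.26, 0, 0, 0, 1.2, -0.81, -0, -2.25, 0, 0, 0, 1.2, -0.82, -0, -2.26, 0, 0, 0, 1.2, -0.81, -0, -2.26, 0, 0, 0, 1.2, -0.82, -0, -2.26, 0, 0, 0]
[1.2, 0.88, 3.37, -0.15, -0.5, -0, -1.3, 1.2, 0.8, 3.39, -0.12, -0.4, -0, -1.2, 1.2, 0.74, 3.4, -0.09, -0.5, -0, -1.3, 1.2, 0.65, 3.42, -0.06, -0.4, -0, -1.2, 1.2, 0.58, 3.44, -0.04, -0.5, -0, -1.3]
[1.2, 0.51, 3.44, -0.01, -0.4, -0.1, -1.2, 1.2, 0.43, 3.46, 0.01, -0.5, 0, -1.3, 1.2, 0.35, 3.47, 0.04, -0.4, 0, -1.2, 1.2, 0.29, 3.47, 0.07, -0.5, 0, -1.3, 1.2, 0.2, 3.48, 0.1, -0.4, 0, -1.2]
[1.2, 0.13, 3.48, 0.12, -0.5, -0, -1.3, 1.2, 0.05, 3.48, 0.15, -0.5, -0, -1.2, 1.2, -0.02, 3.47, 0.18, -0.4, -0, -1.3, 1.2, -0.1, 3.48, 0.21, -0.5, -0, -1.2, 1.2, -0.18, 3.47, 0.24, -0.4, -0, -1.3]
max 3.48 1.3 end [ 0.6368 -0.2472  0.1606] (array([ 0.5711, -0.2635,  0.0999]), array([-166.,   -0.,   -0.]), array([ 0.5323, -0.2732,  0.0999]))
```

Request:
move_arm(series=[1.2, -0.82, 0, -2.26, 0, 0, 0, 1.2, -0.82, 0, -2.26, 0, 0, 0, 1.2, -0.82, 0, -2.26, 0, 0, 0, 1.2, -0.82, 0, -2.26, 0, 0, 0, 1.2, -0.82, 0, -2.26, 0, 0, 0])

```text
time: 4.4
tool_pos: [0.5599, 0.269, 0.1888]
tcp_rot: [-3.072, 0.161, 0.538]
wrist_force: [0.9, 0.4, -1.5]
width: 0.191
grip_force: 58.8
```

Request:
move_arm(series=[1.2, 0.88, 3.37, -0.15, -0.5, 0, -1.3, 1.2, 0.8, 3.39, -0.12, -0.4, 0, -1.2, 1.2, 0.74, 3.4, -0.09, -0.5, 0, -1.3, 1.2, 0.65, 3.42, -0.06, -0.4, 0, -1.2, 1.2, 0.58, 3.44, -0.04, -0.5, 0, -1.3])

```text
time: 5.03
tool_pos: [0.5861, 0.0959, 0.1799]
tcp_rot: [3.092, 0.02, -0.541]
wrist_force: [0.3, -0.7, -1.7]
width: 0.186
grip_force: 58.9
```

Request:
move_arm(series=[1.2, 0.51, 3.44, -0.01, -0.4, -0.1, -1.2, 1.2, 0.43, 3.46, 0.01, -0.5, 0, -1.3, 1.2, 0.35, 3.47, 0.04, -0.4, 0, -1.2, 1.2, 0.29, 3.47, 0.07, -0.5, 0, -1.3, 1.2, 0.2, 3.48, 0.1, -0.4, 0, -1.2])

```text
time: 5.65
tool_pos: [0.6122, -0.0761, 0.1718]
tcp_rot: [3.067, 0.196, -0.539]
wrist_force: [0.6, -0.3, -2.7]
width: 0.189
grip_force: 58.9
```

Request:
move_arm(series=[1.2, 0.13, 3.48, 0.12, -0.5, 0, -1.3, 1.2, 0.05, 3.48, 0.15, -0.5, 0, -1.2, 1.2, 0, 3.47, 0.18, -0.4, 0, -1.3, 1.2, -0.1, 3.48, 0.21, -0.5, 0, -1.2, 1.2, -0.18, 3.47, 0.24, -0.4, 0, -1.3])

```text
time: 6.28
tool_pos: [0.6384, -0.248, 0.1637]
tcp_rot: [3.031, 0.372, -0.533]
wrist_force: [0.9, -0.0, -1.7]
width: 0.186
grip_force: 58.9
```

Request:
move_arm(series=[1.2, 0, 0, 0, 0, 0, 0, 1.2, 0, 0, 0, 0, 0, 0])

```text
time: 6.52
tool_pos: [0.6381, -0.2467, 0.1629]
tcp_rot: [3.032, 0.371, -0.535]
wrist_force: [0.7, 0.3, -1.9]
width: 0.186
grip_force: 58.9
```

```bash
cat >> kin.py <<'E'
import json,os
BASE=[([1.297,.265,1.605,0,1.274,-.037],[.1581,.6555,.2052]),([.291,.47,1.495,.144,1.497,1.968],[.589,.2581,.1392]),([.322,.494,1.602,.145,1.364,1.946],[.5604,.2689,.0665])]
def calib(extra=None):
    d=json.load(open("kd.json")) if os.path.exists("kd.json") else BASE
    if extra: d.append(extra);json.dump(d,open("kd.json","w"))
    f=lambda k:np.concatenate([fk(q,k)[0]-p for q,p in d]+[(k-[0,0,.3,.45,.45,0,.3])*2e-3])
    s=least_squares(f,[0,0,.3,.4,.4,0,.2]);return s.x,np.abs(s.fun[:-7]).max()
LO=np.array([-2.63,-.94,.31,-1.31,0,-2.55]);HI=np.array([2.63,2.18,2.57,4.45,2.66,2.55])
def ik(p,R,q0,k):
    Rz=R*Ro.from_euler("z",-np.pi/2)
    def f(q): a,b=fk(q,k);return np.r_[(a-p)*5,(b.inv()*Rz).as_rotvec()]
    s=least_squares(f,np.clip(q0,LO+.01,HI-.01),bounds=(LO,HI));return s.x,np.abs(s.fun).max()
E
python3 - <<'E'
from plan import *
from gems import *
import kin
s=read_state();k,e=kin.calib((list(s["q"]),list(s["tool_pos"])));print(k.round(3),e,np.round(s["q"],3))
c=cur();print(s["time"],c[0].round(4),scoop_of(*c),s["width"],np.round(s["wrist_force"],1))
q=s["q"];TY=np.degrees(ty)+180
for nm,l,y,p in (("start",(*tw((.008,0)),.005),TY,0),("end",(*tw((-.1,0)),.005),TY,0),("tilt",(*tw((-.1,0)),.03),TY,20),("up",(*tw((-.08,0)),.12),TY,20)):
  q,e=kin.ik(*tcp_lip(l,y,p),q,k);print(nm,q.round(2),round(e,4))
for py in(-160,180,160,135,90):
  qq=q
  for p in(20,0,-20,-40,-55):
    qq,e=kin.ik(*tcp_lip((.51,.01,.10),py,p),qq,k);print(py,p,qq.round(2),round(e,4))
a=read_camera("side");cv2.imwrite("pics/side1.png",cv2.cvtColor(a,cv2.COLOR_RGB2BGR))
a=read_camera("scene");cv2.imwrite("pics/scene1.png",cv2.cvtColor(a,cv2.COLOR_RGB2BGR))
E
```

```text
[-0.003  0.025  0.254  0.513  0.569  0.003  0.373] 0.00017812155649477024 [-0.308  0.523  1.374 -0.179  1.547  1.051]
6.525 [ 0.6381 -0.2467  0.1629] (array([ 0.5723, -0.263 ,  0.1022]), array([-1.661e+02, -0.000e+00, -1.000e-01]), array([ 0.5335, -0.2726,  0.1022])) 0.1859813917903633 [ 0.7  0.3 -1.9]
start [-0.31  0.6   1.45 -0.18  1.4   1.08] 0.0
end [-0.39  0.44  1.68 -0.21  1.31  1.02] 0.0
tilt [-0.3   0.7   1.44 -0.34  1.62  1.12] 0.0
up [-0.28  0.65  1.35 -0.34  1.76  1.08] 0.0
-160 20 [ 0.13  0.73  1.25 -0.15  1.84  1.36] 0.0
-160 0 [ 0.09  0.42  1.52 -0.09  1.54  1.33] 0.0
-160 -20 [ 0.02  0.11  1.81 -0.    1.22  1.24] 0.0
-160 -40 [-0.1  -0.2   2.11  0.19  0.93  1.03] 0.0
-160 -55 [-0.26 -0.42  2.33  0.49  0.77  0.69] 0.0
180 20 [-0.02  0.75  1.22 -0.01  1.87  1.55] 0.0
180 0 [-0.02  0.44  1.5  -0.01  1.55  1.55] 0.0
180 -20 [-0.03  0.11  1.8  -0.    1.22  1.55] 0.0
180 -40 [-0.04 -0.21  2.12  0.02  0.89  1.53] 0.0
180 -55 [-0.05 -0.46  2.36  0.05  0.64  1.49] 0.0
160 20 [-0.16  0.72  1.26  0.12  1.84  1.75] 0.0
160 0 [-0.13  0.42  1.53  0.07  1.54  1.77] 0.0
160 -20 [-0.07  0.11  1.81  0.    1.22  1.85] 0.0
160 -40 [ 0.03 -0.2   2.11 -0.16  0.92  2.03] 0.0
160 -55 [ 0.17 -0.41  2.32 -0.44  0.73  2.34] 0.0
135 20 [-0.34  0.63  1.42  0.28  1.74  1.97] 0.0
135 0 [-0.26  0.35  1.63  0.17  1.48  2.05] 0.0
135 -20 [-0.13  0.07  1.85  0.    1.22  2.23] 0.0
135 -40 [ 0.08 -0.15  2.06 -0.29  1.02  2.55] 0.014
135 -55 [ 0.14 -0.31  2.21 -0.38  0.9   2.55] 0.139
90 20 [-0.64  0.32  1.87  0.55  1.44  2.29] 0.0
90 0 [-0.47  0.1   1.93  0.33  1.29  2.55] 0.0065
90 -20 [-0.35 -0.06  2.    0.21  1.19  2.55] 0.1656
90 -40 [-0.22 -0.18  2.06  0.08  1.11  2.55] 0.3537
90 -55 [-0.12 -0.23  2.09 -0.02  1.06  2.55] 0.5013
```

```bash
python3 - <<'E'
from fit import *
S={n:cv2.imread(f"pics/{n}1.png") for n in("scene","side")}
M=scoop()[:-80]; 
for z in np.arange(.092,.1101,.002):
  r=fit(M,[.572,-.263,np.radians(193.9)],z,S);print(round(z,3),r[0].round(4),round(r[1],3))
z=.1005;rows=[]
for n in S:
  im=cv2.resize(S[n],None,fx=5,fy=5,interpolation=cv2.INTER_CUBIC);q=proj(n,place(M,[.572,-.263,np.radians(193.9)],z))*5+2
  for a in q: cv2.circle(im,tuple(int(v) for v in a),0,(0,255,0),-1)
  c=q.mean(0).astype(int);rows.append(im[max(0,c[1]-200):c[1]+200,c[0]-200:c[0]+200])
cv2.imwrite("pics/hov.png",np.hstack(rows))
E
```

```text
0.092 [ 0.5738 -0.2673  3.4145] 0.918
0.094 [ 0.5741 -0.2647  3.4358] 0.845
0.096 [ 0.5753 -0.2626  3.4283] 0.713
0.098 [ 0.576  -0.2624  3.4191] 0.599
0.1 [ 0.5762 -0.2619  3.4161] 0.589
0.102 [ 0.577  -0.2615  3.4085] 0.657
0.104 [ 0.5778 -0.2612  3.4045] 0.794
0.106 [ 0.5789 -0.2614  3.3897] 0.951
0.108 [ 0.597  -0.2566  3.4046] 1.097
0.11 [ 0.602  -0.2553  3.4027] 1.112
```

View pics/hov.png

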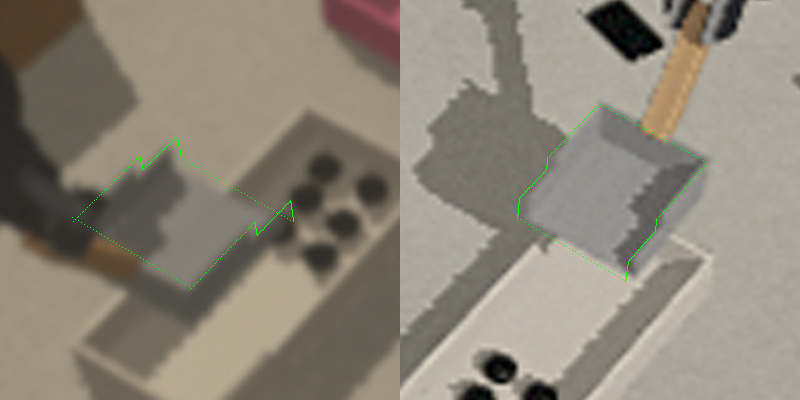

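```bash
cat > fit6.py <<'E'
from fit import *
from scipy.optimize import minimize
from scipy.spatial.transform import Rotation as Ro
def fit6(S,x0,M=scoop()[:-80],free=6):
    DT={}
    for n,im in S.items():
        e=cv2.Canny(cv2.GaussianBlur(cv2.resize(im,None,fx=3,fy=3,interpolation=cv2.INTER_CUBIC),(0,0),1.5),25,60);DT[n]=cv2.distanceTransform(255-e,cv2.DIST_L2,5)/3
    x0=np.array(x0,float);sc=np.array([.005,.005,.005,3,4,2.])
    def pts(x): return Ro.from_euler("ZYX",[x[3],-x[4],x[5]],degrees=True).apply(M)+x[:3]
    def g(u):
        x=x0+np.r_[u,np.zeros(6-free)]*sc;t=0
        for n in DT:
            q=(proj(n,pts(x))*3+1).astype(np.float32);t+=np.minimum(cv2.remap(DT[n],q[None,:,0],q[None,:,1],cv2.INTER_LINEAR,borderValue=20)[0],3).mean()
        return t/len(DT)+.004*(u**2).sum()
    rng=np.random.default_rng(1);b=None
    for k in range(15):
        s=minimize(g,rng.normal(0,.6,free)*(k>0),method="Nelder-Mead",options=dict(maxiter=1500,xatol=1e-3,fatol=1e-5))
        if b is None or s.fun<b.fun:b=s
    return (x0+np.r_[b.x,np.zeros(6-free)]*sc).round(4),round(b.fun,3)
E
python3 - <<'E'
from fit6 import *
S={n:cv2.imread(f"pics/{n}1.png") for n in("scene","side")}
for x0 in([.572,-.263,.1005,194,0,0],):
  print(fit6(S,x0),fit6(S,x0,free=5),*[fit6({n:S[n]},x0,free=5) for n in S])
E
```

```text
(array([ 5.761000e-01, -2.620000e-01,  9.910000e-02,  1.956136e+02,
        1.271000e-01, -1.001200e+00]), np.float64(0.589)) (array([ 5.763000e-01, -2.622000e-01,  9.920000e-02,  1.957468e+02,
       -6.256000e-01,  0.000000e+00]), np.float64(0.581)) (array([ 5.739000e-01, -2.658000e-01,  9.420000e-02,  1.965522e+02,
       -1.800100e+00,  0.000000e+00]), np.float64(0.741)) (array([ 5.823000e-01, -2.579000e-01,  9.120000e-02,  1.939792e+02,
       -1.579400e+00,  0.000000e+00]), np.float64(0.334))
```

```bash
python3 - <<'E'
from plan import *
from gems import *
c=cur();o,e,l=scoop_of(*c);print(tf(l)*1e3,o)
TY=np.degrees(ty)+180
P,R=tcp_lip([*tw((.010,0)),.0105],TY,0);s=rows(c,[(P,R,5,1.2)])
P2,R2=tcp_lip([*tw((.010,0)),.0055],TY,-2);rows(s,[(P2,R2,5,1.2)])
E
```

```text
[[9.43362856 0.64548594]] [ 0.5723 -0.2625  0.102 ]
[1.2, 0.64, 0.02, 1.72, -0, 0, 0, 1.2, 0.63, 0.01, 1.71, -0, 0, 0, 1.2, 0.64, 0.02, 1.72, -0, 0, 0.1, 1.2, 0.63, 0.02, 1.71, -0, 0, -0, 1.2, 0.64, 0.01, 1.72, -0, 0, -0]
max 1.72 0.1 end [ 0.6388 -0.2467  0.0712] (array([ 0.573 , -0.263 ,  0.0105]), array([-166.1,    0. ,   -0. ]), array([ 0.5342, -0.2726,  0.0105]))
[1.2, -0.03, 0, 0.04, -0, 0.4, -0, 1.2, -0.03, 0, 0.04, -0, 0.4, -0, 1.2, -0.04, 0, 0.04, -0, 0.4, -0, 1.2, -0.03, 0, 0.03, -0, 0.4, -0, 1.2, -0.03, 0, 0.04, -0, 0.4, -0]
max 0.04 0.4 end [ 0.6367 -0.2472  0.0699] (array([ 0.573 , -0.263 ,  0.0069]), array([-166.1,   -2. ,   -0. ]), array([ 0.5342, -0.2726,  0.0055]))
```

Request:
move_arm(series=[1.2, 0.64, 0.02, 1.72, 0, 0, 0, 1.2, 0.64, 0.02, 1.72, 0, 0, 0, 1.2, 0.64, 0.02, 1.72, 0, 0, 0, 1.2, 0.63, 0.02, 1.71, 0, 0, 0, 1.2, 0.63, 0, 1.71, 0, 0, 0])

```text
time: 7.25
tool_pos: [0.6382, -0.2478, 0.0687]
tcp_rot: [3.031, 0.372, -0.537]
wrist_force: [0.4, 1.7, 0.4]
width: 0.191
grip_force: 59.2
```

Request:
move_arm(series=[1.2, -0.03, 0, 0.04, 0, 0.4, 0, 1.2, -0.03, 0, 0.04, 0, 0.4, 0, 1.2, -0.04, 0, 0.04, 0, 0.4, 0, 1.2, -0.03, 0, 0.04, 0, 0.4, 0, 1.2, -0.03, 0, 0.04, 0, 0.4, 0])

```text
time: 7.88
tool_pos: [0.6374, -0.2484, 0.0701]
tcp_rot: [3.043, 0.374, -0.479]
wrist_force: [2.3, 1.0, 0.9]
width: 0.188
grip_force: 59.6
```

```bash
cat > st.py <<'E'
from plan import *
from gems import *
s=read_state();c=cur();o,e,l=scoop_of(*c);print("t",round(s["time"],2),"lip tray mm",(tf(l)*1e3).round(1),"o",o,"yaw/pitch/roll",e,"lip",l,"F",np.round(s["wrist_force"],1),"M",np.round(s["torque"],2),s["width"])
E
python3 st.py
```

```text
t 7.88 lip tray mm [[10.6 -1.4]] o [ 0.5739 -0.2643  0.007 ] yaw/pitch/roll [-166.    -2.1    0. ] lip [ 0.5351 -0.2739  0.0056] F [2.3 1.  0.9] M [ 0.24 -0.37 -0.1 ] 0.18809186853185506
```

Request:
move_arm(series=[1.2, -0.93, 0, 0.36, 0, 0, 0, 1.2, -0.95, 0, 0.31, 0, 0, 0, 1.2, -0.95, 0, 0.31, 0, 0, 0, 1.2, -0.95, 0, 0.31, 0, 0, 0, 1.2, -0.95, 0, 0.31, 0, 0, 0])

```text
time: 8.5
tool_pos: [0.5877, -0.2607, 0.0688]
tcp_rot: [3.043, 0.373, -0.482]
wrist_force: [3.1, 0.3, 3.3]
width: 0.187
grip_force: 59.8
```

Request:
move_arm(series=[1.2, -0.76, 0, 0.25, 0, 0, 0, 1.2, -0.76, 0, 0.25, 0, 0, 0, 1.2, -0.76, 0, 0.25, 0, 0, 0, 1.2, -0.76, 0, 0.25, 0, 0, 0])

```text
time: 9.0
tool_pos: [0.5567, -0.2683, 0.0686]
tcp_rot: [3.043, 0.374, -0.483]
wrist_force: [4.7, 2.0, 4.3]
width: 0.186
grip_force: 59.9
```

```bash
python3 st.py; python3 - <<'E'
from gems import *
r=[]
for n in("side","scene"):
  a=cv2.cvtColor(read_camera(n),cv2.COLOR_RGB2BGR);cv2.imwrite(f"pics/{n}2.png",a)
  q=proj(n,[[*tw((-.03,0)),.01]])[0].astype(int);r.append(cv2.resize(a[q[1]-45:q[1]+45,q[0]-45:q[0]+45],None,fx=4.4,fy=4.4,interpolation=cv2.INTER_CUBIC))
cv2.imwrite("pics/s2.png",np.hstack(r))
E
```

```text
t 9.0 lip tray mm [[-72.6  -1.2]] o [ 0.4931 -0.2841  0.0056] yaw/pitch/roll [-166.   -2.   -0.] lip [ 0.4543 -0.2938  0.0042] F [4.7 2.  4.3] M [ 0.15 -0.69  0.01] 0.18610429318708638
```

View pics/s2.png

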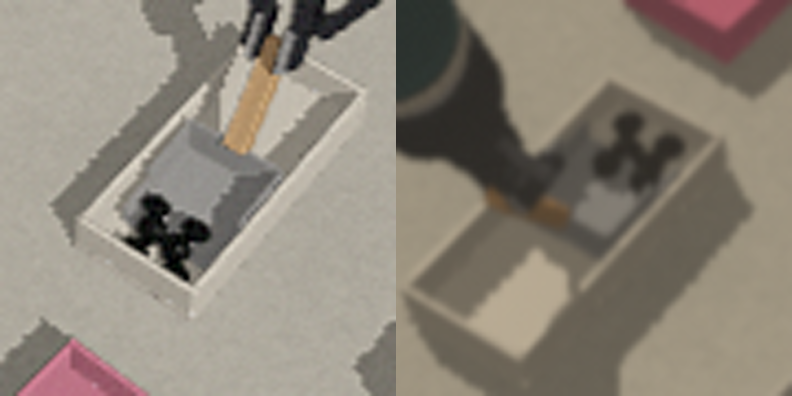

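Side view: the gems are bunched at (165,235) in front of and just inside the pan's mouth, between the side walls. I'm carrying on to the end wall.

Request:
move_arm(series=[1.2, -0.48, 0, 0.16, 0, 0, 0, 1.2, -0.48, 0, 0.16, 0, 0, 0, 1.2, -0.48, 0, 0.16, 0, 0, 0])

```text
time: 9.48
tool_pos: [0.5423, -0.2719, 0.0685]
tcp_rot: [3.043, 0.374, -0.482]
wrist_force: [4.6, 1.3, 3.7]
width: 0.185
grip_force: 59.9
```

Request:
move_arm(series=[1.2, -0.38, 0, 0.12, 0, 0, 0, 1.2, -0.38, 0, 0.12, 0, 0, 0])

```text
time: 9.72
tool_pos: [0.5348, -0.2739, 0.0688]
tcp_rot: [3.043, 0.374, -0.482]
wrist_force: [4.8, 0.8, 4.2]
width: 0.189
grip_force: 59.9
```

```bash
python3 st.py
```

```text
t 9.72 lip tray mm [[-95.2  -1.4]] o [ 0.4712 -0.2898  0.0058] yaw/pitch/roll [-166.   -2.   -0.] lip [ 0.4324 -0.2994  0.0044] F [4.8 0.8 4.2] M [ 0.15 -0.59 -0.  ] 0.18933421305173673
```

Request:
move_arm(series=[1.2, -0.28, 0, 0.09, 0, 0, 0, 1.2, -0.19, 0, 0.06, 0, 0, 0])

```text
time: 9.98
tool_pos: [0.5295, -0.2751, 0.0685]
tcp_rot: [3.043, 0.374, -0.483]
wrist_force: [4.8, 1.6, 3.5]
width: 0.188
grip_force: 59.9
```

Request:
move_arm(series=[1.2, -0.19, 0, 0.06, 0, 0, 0, 1.2, -0.1, 0, 0.03, 0, 0, 0])

```text
time: 10.22
tool_pos: [0.5282, -0.2758, 0.0691]
tcp_rot: [3.043, 0.373, -0.478]
wrist_force: [7.5, 2.2, 5.6]
width: 0.188
grip_force: 60.2
```

```bash
python3 st.py; python3 - <<'E'
from gems import *
r=[]
for n in("side","scene"):
  a=cv2.cvtColor(read_camera(n),cv2.COLOR_RGB2BGR);cv2.imwrite(f"pics/{n}3.png",a)
  q=proj(n,[[*tw((-.06,0)),.01]])[0].astype(int);r.append(cv2.resize(a[q[1]-35:q[1]+35,q[0]-35:q[0]+35],None,fx=5.6,fy=5.6,interpolation=cv2.INTER_CUBIC))
cv2.imwrite("pics/s3.png",np.hstack(r))
E
```

```text
t 10.22 lip tray mm [[-102.    -1.7]] o [ 0.4647 -0.2916  0.006 ] yaw/pitch/roll [-166.    -2.1    0. ] lip [ 0.4259 -0.3013  0.0045] F [7.5 2.2 5.6] M [ 0.28 -1.02 -0.09] 0.1875367520741737
```

View pics/s3.png

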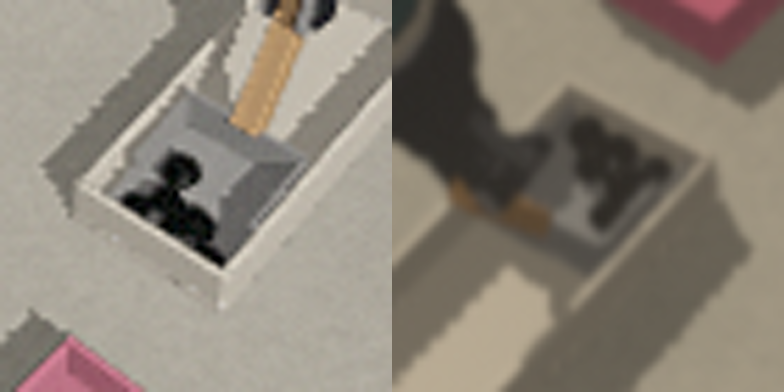

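Side view: the gems lie in the pan's front half at (175,205), against the end wall. I'll push a little more, then tilt the mouth up.

Request:
move_arm(series=[1.2, -0.19, 0, 0.06, 0, 0, 0, 1.2, -0.1, 0, 0.03, 0, 0, 0])

```text
time: 10.58
tool_pos: [0.5275, -0.2767, 0.0701]
tcp_rot: [3.043, 0.373, -0.472]
wrist_force: [11.6, 2.3, 7.9]
width: 0.189
grip_force: 60.5
```

```bash
python3 st.py; python3 - <<'E'
from plan import *
from gems import *
c=cur();o,e,l=scoop_of(*c);TY=np.degrees(ty)+180
# rotate about a heel point, lip raised along the wall
W=[]
for p,lz,dx in((3,.009,0),(8,.014,.0005),(13,.021,.001),(18,.029,.002),(22,.036,.003)):
  P,R=tcp_lip([*tw((tf(l)[0][0]+dx,tf(l)[0][1])),lz],TY,p);W.append((P,R,2,1.2))
e=rows(c,W)
P=e[0]+np.r_[np.array(tw((.0,0)))*0,.10]
rows(e,[(P,e[1],5,1.2)])
E
```

```text
t 10.57 lip tray mm [[-102.6   -2.5]] o [ 0.4643 -0.2926  0.0067] yaw/pitch/roll [-1.66e+02 -2.40e+00  1.00e-01] lip [ 0.4255 -0.3023  0.0051] F [11.6  2.3  7.9] M [ 0.4  -1.53 -0.19] 0.18860341880133114
[1.2, 0.36, 0.01, 0.21, 0.1, -2.7, 0, 1.2, 0.37, 0.02, 0.19, 0, -2.7, 0, 1.2, 0.32, -0, 0.13, 0, -2.5, -0, 1.2, 0.32, -0, 0.11, 0, -2.5, -0, 1.2, 0.25, -0, 0.05, 0, -2.5, -0]
[1.2, 0.26, -0, 0.04, 0, -2.5, -0, 1.2, 0.22, -0, 0.01, 0, -2.5, -0, 1.2, 0.21, -0, -0.01, 0, -2.5, -0, 1.2, 0.14, -0, -0.01, 0, -2, -0, 1.2, 0.15, -0, -0.02, 0, -2, -0]
max 0.37 2.7 end [ 0.5474 -0.2721  0.0518] (array([ 0.4644, -0.2927,  0.021 ]), array([-166.1,   22. ,    0. ]), array([ 0.4284, -0.3017,  0.036 ]))
[1.2, -1.34, 0, -1.49, 0, 0, 0, 1.2, -1.34, 0, -1.48, 0, 0, 0, 1.2, -1.34, 0, -1.49, 0, 0, 0, 1.2, -1.34, 0.01, -1.48, 0, 0, 0, 1.2, -1.34, -0, -1.49, 0, 0, 0]
max 1.49 0.0 end [ 0.5474 -0.2721  0.1519] (array([ 0.4644, -0.2928,  0.1211]), array([-166.1,   22. ,    0. ]), array([ 0.4284, -0.3017,  0.1361]))
```

Request:
move_arm(series=[1.2, 0.24, 0, -0.2, 0, -2.7, 0, 1.2, 0.37, 0, 0.19, 0, -2.7, 0, 1.2, 0.32, 0, 0.13, 0, -2.5, 0, 1.2, 0.32, 0, 0.11, 0, -2.5, 0, 1.2, 0.25, 0, 0.05, 0, -2.5, 0])

```text
time: 11.2
tool_pos: [0.538, -0.2732, 0.0623]
tcp_rot: [2.945, 0.361, -0.812]
wrist_force: [7.3, 4.9, 10.8]
width: 0.185
grip_force: 61.0
```

Request:
move_arm(series=[1.2, 0.26, 0, 0.04, 0, -2.5, 0, 1.2, 0.22, 0, 0.01, 0, -2.5, 0, 1.2, 0.21, 0, 0, 0, -2.5, 0, 1.2, 0.14, 0, -0.01, 0, -2, 0, 1.2, 0.15, 0, -0.02, 0, -2, 0])

```text
time: 11.82
tool_pos: [0.5432, -0.2717, 0.0542]
tcp_rot: [2.826, 0.347, -1.102]
wrist_force: [2.7, 0.3, 1.9]
width: 0.188
grip_force: 59.7
```

```bash
python3 st.py; python3 - <<'E'
from gems import *
r=[]
for n in("side","scene"):
  a=cv2.cvtColor(read_camera(n),cv2.COLOR_RGB2BGR);cv2.imwrite(f"pics/{n}4.png",a)
  q=proj(n,[[*tw((-.06,0)),.02]])[0].astype(int);r.append(cv2.resize(a[q[1]-35:q[1]+35,q[0]-35:q[0]+35],None,fx=5.6,fy=5.6,interpolation=cv2.INTER_CUBIC))
cv2.imwrite("pics/s4.png",np.hstack(r))
E
```

```text
t 11.82 lip tray mm [[-103.8   -1.3]] o [ 0.4599 -0.2924  0.0242] yaw/pitch/roll [-166.    22.6   -0. ] lip [ 0.4241 -0.3014  0.0396] F [2.7 0.3 1.9] M [-0.01 -0.74  0.09] 0.18842235141703942
```

View pics/s4.png

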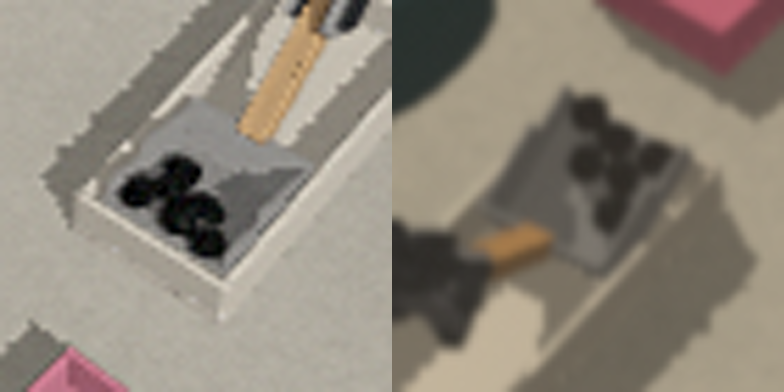

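Both views show six gems lying on the tilted pan (side (175,205), scene (615,160)) and none on the tray floor. They have not slid back yet, so I'll tilt further before lifting.

```bash
python3 - <<'E'
from plan import *
from gems import *
import kin
c=cur();o,e,l=scoop_of(*c);TY=np.degrees(ty)+180
s=read_state();k,_=kin.calib((list(s["q"]),list(s["tool_pos"])));q=s["q"]
R0=scoopR(e[0],e[1]);heel=o-R0.apply([.04,0,0])+[0,0,.002]
P,R=tcp_lip(heel+scoopR(TY,36).apply([.08,0,0]),TY,36)
e1=rows(c,[(P,R,5,1.2)])
q,er=kin.ik(*e1,q,k);print(q.round(2),er)
up=(e1[0]+[0,0,.12],e1[1]);e2=rows(e1,[(*up,6,1.2)]);q,er=kin.ik(*e2,q,k);print(q.round(2),er)
E
```

```text
[1.2, 0.28, -0, 0.03, 0, -2.7, 0, 1.2, 0.28, -0, 0.02, 0, -2.6, 0, 1.2, 0.27, -0, 0, 0, -2.7, 0.1, 1.2, 0.28, -0, -0.01, 0, -2.7, -0, 1.2, 0.28, -0, -0.02, 0, -2.7, 0]
max 0.28 2.7 end [ 0.5519 -0.2691  0.0426] (array([ 0.4641, -0.2909,  0.0334]), array([-166.,   36.,   -0.]), array([ 0.4327, -0.2987,  0.057 ]))
[-0.25  0.91  1.25 -0.43  1.87  1.14] 1.722798570469308e-10
[1.2, -1.66, -0, -1.12, 0, 0, 0, 1.2, -1.66, -0, -1.11, 0, 0, 0, 1.2, -1.66, -0, -1.12, 0, 0, 0, 1.2, -1.66, -0, -1.12, 0, 0, 0, 1.2, -1.65, -0, -1.12, 0, 0, 0]
[1.2, -1.66, -0, -1.11, 0, 0, 0]
max 1.66 0.0 end [ 0.5519 -0.2691  0.1626] (array([ 0.4641, -0.291 ,  0.1534]), array([-166.,   36.,   -0.]), array([ 0.4327, -0.2988,  0.1769]))
[-0.25  0.79  1.23 -0.45  2.01  1.08] 1.244178760018144e-09
```

Request:
move_arm(series=[1.2, -0.1, 0, -0.3, 0, -2.7, 0, 1.2, -0.1, 0, -0.3, 0, -2.7, 0, 1.2, -0.1, 0, -0.3, 0, -2.7, 0, 1.2, -0.12, 0, -0.3, 0, -2.7, 0, 1.2, -0.14, 0, -0.3, 0, -2.7, 0])

```text
time: 12.55
tool_pos: [0.5489, -0.2697, 0.0668]
tcp_rot: [2.657, 0.327, -1.419]
wrist_force: [0.7, -1.0, -3.7]
width: 0.19
grip_force: 59.2
```

Request:
move_arm(series=[1.2, -1.66, 0, -1.12, 0, 0, 0, 1.2, -1.66, 0, -1.12, 0, 0, 0, 1.2, -1.66, 0, -1.12, 0, 0, 0, 1.2, -1.66, 0, -1.12, 0, 0, 0, 1.2, -1.66, 0, -1.12, 0, 0, 0])

```text
time: 13.18
tool_pos: [0.5508, -0.2699, 0.1709]
tcp_rot: [2.659, 0.326, -1.41]
wrist_force: [0.2, -0.2, -2.7]
width: 0.19
grip_force: 59.3
```

```bash
python3 st.py; python3 - <<'E'
from plan import *
from gems import *
c=cur();o,e,l=scoop_of(*c);R0=scoopR(e[0],e[1])
Pin=lambda x,y:o+R0.apply([x,y,.0016+.012])
for n in("side","scene"):
  a=cv2.cvtColor(read_camera(n),cv2.COLOR_RGB2BGR);cv2.imwrite(f"pics/{n}5.png",a)
  im,g=gems(n,a);print(n,"tray dark",g)
  s=4;W=np.array([Pin(.04,.0355),Pin(.04,-.0355),Pin(-.0375,-.0355),Pin(-.0375,.0355)])
  w,h=71*s,int(77.5*s)
  H=cv2.getPerspectiveTransform(np.float32(proj(n,W)),np.float32([[0,0],[w,0],[w,h],[0,h]]));im=cv2.warpPerspective(a,H,(w,h),flags=cv2.INTER_CUBIC)
  cv2.imwrite(f"pics/pan5{n}.png",im)
  for t in (40,60):
    m=(im.max(2)<t).astype(np.uint8);print(n,t,"dark mm2",m.sum()/16)
  d=cv2.distanceTransform(m,cv2.DIST_L2,5);_,_,st,ce=cv2.connectedComponentsWithStats((d>6.5*s).astype(np.uint8))
  print([(round(40-y/s),round(35.5-x/s),int(A)) for (x,y),A in zip(ce[1:],st[1:,4])])
  g=cv2.resize(im.max(2),(18,20),interpolation=cv2.INTER_AREA)
  for r in g: print("".join("#" if v<50 else "+" if v<75 else "." for v in r))
E
```

```text
t 13.18 lip tray mm [[-96.1  -1.4]] o [ 0.4631 -0.2918  0.1614] yaw/pitch/roll [-166.    35.9    0. ] lip [ 0.4316 -0.2996  0.1849] F [ 0.2 -0.2 -2.7] M [ 0.27 -0.99 -0.03] 0.1895836804150704
side tray dark [(np.float64(59.8), np.float64(37.4), np.int32(1281))]
side 40 dark mm2 2790.25
side 60 dark mm2 3129.5
[(-3, 0, 22727), (8, 35, 7)]
.........##+......
.........####.....
.........####+....
...+.....#####....
..+#+...+#####+...
..+###+.#######...
#..####+#######...
##.####+#######...
##+############...
###############...
##############+...
+#############+...
.#############+...
.+############+...
..#############...
..#############...
..++###########+..
...++####.+#####..
.....+##+..+####..
.......+....####..
scene tray dark []
scene 40 dark mm2 71.25
scene 60 dark mm2 1360.3125
[(-16, 4, 93), (-18, -16, 199), (-23, 25, 568), (-28, 8, 116), (-30, -16, 23)]
..................
..................
..................
..................
..................
..................
..................
..................
............+++...
............##+...
............+##...
............+##...
.....++#+...+#+...
.....+###+++##+...
++#+++########+...
#####++##+++##+...
######+##+.+##+...
+########+++##+...
+++++####+++##+...
.....+++++.++#+...
```

All gems show at the pan's back and the tray floor shows none. Next: carry to the bowl and tip.

```bash
python3 - <<'E'
from plan import *
import kin
c=cur();s=read_state();k,_=kin.calib();q=s["q"];e=c
B=np.array([.528,.0107])
for p,z,n in((30,.165,10),(0,.13,5),(-20,.095,5),(-40,.085,5),(-58,.08,5)):
  P,R=tcp_lip([*B,z],180,p);e=rows(e,[(P,R,n,1.2)]);q,er=kin.ik(*e,q,k);print(q.round(2),er<1e-3)
E
```

```text
[1.2, 1, -2.49, -1.31, 1.1, 0.6, 0.8, 1.2, 0.97, -2.52, -1.26, 1.1, 0.5, 0.9, 1.2, 0.95, -2.56, -1.2, 1.2, 0.6, 0.8, 1.2, 0.92, -2.6, -1.13, 1.1, 0.6, 0.8, 1.2, 0.9, -2.64, -1.08, 1.1, 0.5, 0.9]
[1.2, 0.86, -2.67, -1.01, 1.1, 0.6, 0.8, 1.2, 0.84, -2.69, -0.96, 1.2, 0.6, 0.8, 1.2, 0.81, -2.73, -0.89, 1.1, 0.5, 0.9, 1.2, 0.77, -2.76, -0.83, 1.1, 0.6, 0.8, 1.2, 0.74, -2.79, -0.77, 1.1, 0.5, 0.8]
max 2.79 1.2 end [0.6516 0.0107 0.1637] (array([0.5626, 0.0107, 0.1451]), array([-180.,   30.,    0.]), array([0.528 , 0.0106, 0.1652]))
[-0.01  0.89  0.99 -0.01  2.14  1.55] True
[1.2, -0.62, 0, -0.1, 0, 6, 0, 1.2, -0.6, 0, -0.17, 0, 6, 0, 1.2, -0.58, 0, -0.23, 0, 6, 0, 1.2, -0.56, 0, -0.29, 0, 6, 0, 1.2, -0.52, 0, -0.34, 0, 6, 0]
max 0.62 6.0 end [0.6358 0.0107 0.1907] (array([0.568 , 0.0107, 0.1301]), array([-180.,    0.,    0.]), array([0.528 , 0.0106, 0.1301]))
[-0.02  0.45  1.42 -0.01  1.62  1.55] True
[1.2, -0.5, 0, 0.22, 0, 4, 0, 1.2, -0.51, 0, 0.19, 0, 4, 0, 1.2, -0.53, 0, 0.15, 0, 4, 0, 1.2, -0.53, 0, 0.11, 0, 4, 0, 1.2, -0.54, 0, 0.07, 0, 4, 0]
max 0.54 4.0 end [0.6085 0.0107 0.1889] (array([0.5656, 0.0107, 0.1087]), array([-179.9,  -20. ,    0. ]), array([0.528 , 0.0106, 0.0951]))
[-0.02  0.15  1.77 -0.    1.22  1.55] True
[1.2, -0.74, -0, -0.24, 0, 4, 0, 1.2, -0.72, -0, -0.28, -0, 4, 0, 1.2, -0.7, -0, -0.34, -0, 4, 0, 1.2, -0.68, -0, -0.39, -0, 4, 0, 1.2, -0.64, -0, -0.43, -0, 4, 0]
max 0.74 4.0 end [0.5716 0.0107 0.2008] (array([0.5586, 0.0106, 0.1108]), array([-179.9,  -40. ,    0. ]), array([0.5279, 0.0106, 0.0851]))
[-0.03 -0.16  2.1   0.01  0.85  1.53] True
[1.2, -0.69, -0, -0.31, -0, 3.6, 0, 1.2, -0.68, -0, -0.35, -0, 3.6, 0, 1.2, -0.65, -0, -0.4, -0, 3.6, 0, 1.2, -0.62, -0, -0.43, -0, 3.6, 0, 1.2, -0.59, -0.01, -0.48, -0, 3.6, 0]
max 0.69 3.6 end [0.5337 0.0107 0.2036] (array([0.5492, 0.0107, 0.114 ]), array([-179.9,  -58. ,    0. ]), array([0.5279, 0.0107, 0.08  ]))
[-0.05 -0.44  2.4   0.06  0.52  1.48] True
```

Request:
move_arm(series=[1.2, 1, -2.49, -1.31, 1.1, 0.6, 0.8, 1.2, 0.97, -2.52, -1.26, 1.1, 0.5, 0.9, 1.2, 0.95, -2.56, -1.2, 1.2, 0.6, 0.8, 1.2, 0.92, -2.6, -1.13, 1.1, 0.6, 0.8, 1.2, 0.9, -2.64, -1.08, 1.1, 0.5, 0.9])

```text
time: 13.9
tool_pos: [0.6006, -0.1284, 0.1634]
tcp_rot: [2.755, 0.166, -1.378]
wrist_force: [0.7, -0.4, -2.8]
width: 0.189
grip_force: 59.2
```

Request:
move_arm(series=[1.2, 0.86, -2.67, -1.01, 1.1, 0.6, 0.8, 1.2, 0.84, -2.69, -0.96, 1.2, 0.6, 0.8, 1.2, 0.81, -2.73, -0.89, 1.1, 0.5, 0.9, 1.2, 0.77, -2.76, -0.83, 1.1, 0.6, 0.8, 1.2, 0.74, -2.79, -0.77, 1.1, 0.5, 0.8])

```text
time: 14.52
tool_pos: [0.6504, 0.0119, 0.1589]
tcp_rot: [-2.842, -0.002, 1.337]
wrist_force: [1.0, -0.6, -2.4]
width: 0.186
grip_force: 59.2
```

Request:
move_arm(series=[1.2, -0.62, 0, -0.1, 0, 6, 0, 1.2, -0.6, 0, -0.17, 0, 6, 0, 1.2, -0.58, 0, -0.23, 0, 6, 0, 1.2, -0.56, 0, -0.29, 0, 6, 0, 1.2, -0.52, 0, -0.34, 0, 6, 0])

```text
time: 15.15
tool_pos: [0.634, 0.0109, 0.1866]
tcp_rot: [-3.092, -0.002, 0.551]
wrist_force: [-0.2, 0.1, -3.4]
width: 0.188
grip_force: 59.1
```

```bash
python3 st.py; python3 - <<'E'
from plan import *
c=cur();e=c
B=np.array([.528,.0107])
for p,z,n in((-20,.093,5),(-40,.083,5),(-58,.08,5)):
  P,R=tcp_lip([*B,z],180,p);e=rows(e,[(P,R,n,1.2)])
E
```

```text
t 15.15 lip tray mm [[ 70.4 277.1]] o [0.566  0.0109 0.1262] yaw/pitch/roll [-1.799e+02  2.000e-01 -1.000e-01] lip [0.526  0.0108 0.1264] F [-0.2  0.1 -3.4] M [-0.03 -0.48 -0.02] 0.1877150514208753
[1.2, -0.48, 0, 0.17, -0, 4, 0, 1.2, -0.49, 0.01, 0.14, -0, 4.1, 0, 1.2, -0.5, -0, 0.1, -0, 4, 0.1, 1.2, -0.5, 0, 0.07, -0, 4.1, -0, 1.2, -0.51, 0.01, 0.03, -0.1, 4, -0]
max 0.51 4.1 end [0.6085 0.0107 0.1869] (array([0.5656, 0.0106, 0.1067]), array([-1.8e+02, -2.0e+01,  1.0e-01]), array([0.528 , 0.0106, 0.093 ]))
[1.2, -0.74, -0, -0.24, 0, 4, -0, 1.2, -0.72, -0, -0.28, 0, 4, -0, 1.2, -0.7, -0, -0.34, 0, 4, -0, 1.2, -0.67, -0, -0.39, 0, 4, -0, 1.2, -0.65, -0, -0.43, 0.1, 4, 0]
max 0.74 4.0 end [0.5715 0.0107 0.1987] (array([0.5586, 0.0108, 0.1087]), array([ 1.8e+02, -4.0e+01, -1.0e-01]), array([0.528 , 0.0108, 0.083 ]))
[1.2, -0.68, -0, -0.35, -0, 3.6, -0, 1.2, -0.66, -0, -0.39, -0, 3.6, -0, 1.2, -0.63, -0, -0.43, -0, 3.6, -0, 1.2, -0.6, -0, -0.47, -0, 3.6, -0, 1.2, -0.57, -0, -0.51, -0, 3.6, -0]
max 0.68 3.6 end [0.5336 0.0107 0.2035] (array([0.5491, 0.0108, 0.1139]), array([ 1.799e+02, -5.800e+01, -1.000e-01]), array([0.5279, 0.0108, 0.08  ]))
```

Request:
move_arm(series=[1.2, -0.48, 0, 0.17, 0, 4, 0, 1.2, -0.49, 0, 0.14, 0, 4, 0, 1.2, -0.5, 0, 0.1, 0, 4, 0, 1.2, -0.5, 0, 0.07, 0, 4, 0, 1.2, -0.51, 0, 0.03, 0, 4, 0])

```text
time: 15.78
tool_pos: [0.6076, 0.0109, 0.1863]
tcp_rot: [-3.14, -0.002, 0.011]
wrist_force: [0.2, -0.5, -3.1]
width: 0.185
grip_force: 59.1
```

Request:
move_arm(series=[1.2, -0.74, 0, -0.24, 0, 4, 0, 1.2, -0.72, 0, -0.28, 0, 4, 0, 1.2, -0.7, 0, -0.34, 0, 4, 0, 1.2, -0.67, 0, -0.39, 0, 4, 0, 1.2, -0.65, 0, -0.43, 0, 4, 0])

```text
time: 16.4
tool_pos: [0.5703, 0.0109, 0.1981]
tcp_rot: [-3.094, -0.002, -0.534]
wrist_force: [-0.3, -0.4, -2.2]
width: 0.184
grip_force: 59.1
```

Request:
move_arm(series=[1.2, -0.68, 0, -0.35, 0, 3.6, 0, 1.2, -0.66, 0, -0.39, 0, 3.6, 0, 1.2, -0.63, 0, -0.43, 0, 3.6, 0, 1.2, -0.6, 0, -0.47, 0, 3.6, 0, 1.2, -0.57, 0, -0.51, 0, 3.6, 0])

```text
time: 17.02
tool_pos: [0.5322, 0.011, 0.2024]
tcp_rot: [-2.973, -0.002, -1.009]
wrist_force: [0.3, 0.2, -2.0]
width: 0.184
grip_force: 59.2
```

Request:
move_arm(series=[1.2, 0, 0, 0, 0, 0, 0, 1.2, 0, 0, 0, 0, 0, 0, 1.2, 0, 0, 0, 0, 0, 0, 1.2, 0, 0, 0, 0, 0, 0])

```text
time: 17.52
tool_pos: [0.535, 0.011, 0.2047]
tcp_rot: [-2.971, -0.001, -1.013]
wrist_force: [0.4, -0.5, -2.2]
width: 0.188
grip_force: 59.2
```

```bash
python3 st.py; cat > look.py <<'E'
from plan import *
from gems import *
import sys
tag=sys.argv[1]
for n in("side","scene"):
  a=cv2.cvtColor(read_camera(n),cv2.COLOR_RGB2BGR);cv2.imwrite(f"pics/{n}{tag}.png",a)
  im,g=gems(n,a);print(n,"tray dark",[(float(x),float(y),int(A)) for x,y,A in g])
  u=proj(n,[[.5095,.0107,.02]])[0].astype(int);b=a[u[1]-36:u[1]+36,u[0]-40:u[0]+40].max(2);
  for r in b[::2]: print("".join("#" if v<45 else "+" if v<75 else "." for v in r))
E
python3 look.py 6
```

```text
t 17.52 lip tray mm [[ 73.  276.9]] o [0.55   0.0112 0.115 ] yaw/pitch/roll [179.9 -57.6  -0.2] lip [0.5286 0.0112 0.0812] F [ 0.4 -0.5 -2.2] M [-0.02  0.6  -0.02] 0.18839957084195372
side tray dark []
................................................................................
................................................................................
................................................................................
................................................................................
................................................................................
................................................................................
................................................................................
................................................................................
................................................................................
................................................................................
................................................................................
.......
[... 4252 characters left out ...]
....................................................
................................................................................
................................................................................
................................................................................
................................................................................
................................................................................
................................................................................
................................................................................
................................................................................
```

Both views show the gems at the bottom of the bowl and an empty tray. Taking the scoop back to the mat.

```bash
python3 - <<'E'
from plan import *
import kin
c=cur();s=read_state();k,_=kin.calib();q=s["q"]
e=c
P,R=tcp_lip([.528,.011,.16],180,0);e=rows(e,[(P,R,8,1.2)]);q,er=kin.ik(*e,q,k);print(er<1e-3)
P,R=tcp([.4932,.276,.07],174,0);e=rows(e,[(P,R,10,1.2)]);q,er=kin.ik(*e,q,k);print(q.round(2),er<1e-3)
E
```

```text
[1.2, 1.12, 0, 0.61, -0, -7.2, 0, 1.2, 1.2, 0, 0.46, -0, -7.2, 0, 1.2, 1.24, 0, 0.31, -0, -7.2, 0, 1.2, 1.27, 0.01, 0.16, -0.1, -7.2, 0, 1.2, 1.28, -0, -0.01, 0, -7.2, 0]
[1.2, 1.27, -0, -0.17, 0, -7.2, 0, 1.2, 1.23, -0, -0.32, 0, -7.2, 0, 1.2, 1.19, 0, -0.48, -0, -7.2, 0]
max 1.28 7.2 end [0.6357 0.011  0.2207] (array([0.568, 0.011, 0.16 ]), array([-180.,   -0.,   -0.]), array([0.528 , 0.0109, 0.1599]))
True
[1.2, -0.4, -2.58, 1.1, 0.2, -0, 0.6, 1.2, -0.42, -2.57, 1.11, 0.2, -0, 0.5, 1.2, -0.45, -2.56, 1.13, 0.2, -0, 0.6, 1.2, -0.47, -2.56, 1.13, 0.2, -0, 0.6, 1.2, -0.5, -2.54, 1.13, 0.2, -0, 0.5]
[1.2, -0.52, -2.54, 1.15, 0.2, -0, 0.6, 1.2, -0.55, -2.53, 1.16, 0.2, -0, 0.6, 1.2, -0.58, -2.52, 1.16, 0.2, -0, 0.5, 1.2, -0.59, -2.51, 1.18, 0.2, -0, 0.6, 1.2, -0.63, -2.49, 1.18, 0.2, -0, 0.6]
max 2.58 0.6 end [0.5605 0.2689 0.1307] (array([0.4932, 0.2759, 0.07  ]), array([174.,  -0.,   0.]), array([0.4534, 0.2801, 0.0699]))
[0.32 0.44 1.56 0.14 1.47 1.96] True
```

Request:
move_arm(series=[1.2, 1.12, 0, 0.61, 0, -7.2, 0, 1.2, 1.2, 0, 0.46, 0, -7.2, 0, 1.2, 1.24, 0, 0.31, 0, -7.2, 0, 1.2, 1.27, 0, 0.16, 0, -7.2, 0, 1.2, 1.28, 0, 0, 0, -7.2, 0])

```text
time: 18.25
tool_pos: [0.5993, 0.0111, 0.2151]
tcp_rot: [-3.139, -0.002, -0.043]
wrist_force: [-0.0, -1.3, -1.9]
width: 0.188
grip_force: 59.2
```

Request:
move_arm(series=[1.2, 1.27, 0, -0.17, 0, -7.2, 0, 1.2, 1.23, 0, -0.32, 0, -7.2, 0, 1.2, 1.19, 0, -0.48, 0, -7.2, 0])

```text
time: 18.62
tool_pos: [0.6375, 0.0111, 0.2207]
tcp_rot: [-3.092, -0.002, 0.545]
wrist_force: [-0.4, 0.0, -1.5]
width: 0.191
grip_force: 59.3
```

Request:
move_arm(series=[1.2, -0.4, -2.58, 1.1, 0.2, 0, 0.6, 1.2, -0.42, -2.57, 1.11, 0.2, 0, 0.5, 1.2, -0.45, -2.56, 1.13, 0.2, 0, 0.6, 1.2, -0.47, -2.56, 1.13, 0.2, 0, 0.6, 1.2, -0.5, -2.54, 1.13, 0.2, 0, 0.5])

```text
time: 19.25
tool_pos: [0.5989, 0.1411, 0.1749]
tcp_rot: [-3.083, 0.078, 0.538]
wrist_force: [0.2, 0.7, -1.6]
width: 0.189
grip_force: 59.3
```

Request:
move_arm(series=[1.2, -0.52, -2.54, 1.15, 0.2, 0, 0.6, 1.2, -0.55, -2.53, 1.16, 0.2, 0, 0.6, 1.2, -0.58, -2.52, 1.16, 0.2, 0, 0.5, 1.2, -0.59, -2.51, 1.18, 0.2, 0, 0.6, 1.2, -0.63, -2.49, 1.18, 0.2, 0, 0.6])

```text
time: 19.88
tool_pos: [0.5612, 0.2703, 0.1301]
tcp_rot: [-3.071, 0.161, 0.536]
wrist_force: [1.0, -0.1, -2.6]
width: 0.183
grip_force: 59.3
```

```bash
python3 st.py; python3 look.py 7; python3 - <<'E'
from plan import *
c=cur();P,R=tcp([.4932,.276,.008],174,0);e=rows(c,[(P,R,5,1.2)])
E
```

```text
t 19.88 lip tray mm [[ 66.  557.2]] o [0.494  0.2774 0.0692] yaw/pitch/roll [ 1.74e+02 -2.00e-01 -1.00e-01] lip [0.4543 0.2816 0.0691] F [ 1.  -0.1 -2.6] M [-0.03 -0.46 -0.02] 0.1829700485800642
side tray dark []
................................................................................
................................................................................
................................................................................
................................................................................
................................................................................
................................................................................
................................................................................
................................................................................
................................................................................
................................................................................
.............................................................................
[... 4572 characters left out ...]
...........................+++++++++++++++++++++++++++++++++++++...
.......................................+++++++++++++++++++++++++++++++++++++++++
......................................++++++++++++++++++++++++++++++++++++++++++
......................................++++++++++++++++++++++++++++++++++++++++++
.....................................+++++++++++++++++++++++++++++++++++++++++++
[1.2, 0.44, 0.05, 1.13, -0, -0, 0, 1.2, 0.44, 0.06, 1.13, -0, -0, 0.1, 1.2, 0.44, 0.05, 1.13, -0, -0, 0, 1.2, 0.44, 0.05, 1.13, -0, -0, 0, 1.2, 0.44, 0.06, 1.13, -0, -0, 0.1]
max 1.13 0.1 end [0.5606 0.2689 0.0686] (array([0.4932, 0.2761, 0.0079]), array([174.,  -0.,  -0.]), array([0.4534, 0.2803, 0.0079]))
```

Request:
move_arm(series=[1.2, 0.44, 0, 1.13, 0, 0, 0, 1.2, 0.44, 0, 1.13, 0, 0, 0, 1.2, 0.44, 0, 1.13, 0, 0, 0, 1.2, 0.44, 0, 1.13, 0, 0, 0, 1.2, 0.38, 0, 1.03, 0, 0, 0])

```text
time: 20.6
tool_pos: [0.5612, 0.2687, 0.0704]
tcp_rot: [-3.071, 0.161, 0.541]
wrist_force: [0.3, 0.4, -3.0]
width: 0.184
grip_force: 59.2
```

Request:
move_arm(series=[1.2, 0.02, 0, 0.06, 0, 0, 0, 1.2, 0.02, 0, 0.06, 0, 0, 0])

```text
time: 20.85
tool_pos: [0.5615, 0.2692, 0.0704]
tcp_rot: [-3.071, 0.16, 0.54]
wrist_force: [-0.1, 1.1, -1.5]
width: 0.188
grip_force: 59.2
```

Request:
move_arm(series=[1.2, 0.02, 0, 0.06, 0, 0, 0, 1.2, 0, 0, 0, 0, 0, 0])

```text
time: 21.1
tool_pos: [0.5615, 0.2692, 0.07]
tcp_rot: [-3.071, 0.16, 0.539]
wrist_force: [0.8, -0.4, -2.8]
width: 0.19
grip_force: 59.2
```

```bash
python3 st.py
```

```text
t 21.1 lip tray mm [[ 66.  556.1]] o [0.4943 0.2763 0.0093] yaw/pitch/roll [ 1.74e+02 -1.00e-01 -1.00e-01] lip [0.4545 0.2805 0.0092] F [ 0.8 -0.4 -2.8] M [-0.06 -0.45 -0.05] 0.1896621255746858
```

Not in contact yet, so I'm lowering further in small steps.

Request:
move_arm(series=[1.2, 0.04, 0, 0.1, 0, 0, 0, 1.2, 0.04, 0, 0.1, 0, 0, 0])

```text
time: 21.35
tool_pos: [0.5616, 0.2691, 0.0676]
tcp_rot: [-3.071, 0.16, 0.539]
wrist_force: [1.3, -0.4, -0.4]
width: 0.186
grip_force: 59.3
```

Request:
move_arm(series=[1.2, 0.02, 0, 0.06, 0, 0, 0, 1.2, 0.02, 0, 0.06, 0, 0, 0])

```text
time: 21.6
tool_pos: [0.5618, 0.2691, 0.0665]
tcp_rot: [-3.071, 0.16, 0.539]
wrist_force: [2.2, -0.4, 1.0]
width: 0.184
grip_force: 59.5
```

```bash
python3 st.py
```

```text
t 21.6 lip tray mm [[ 66.2 555.9]] o [0.4945 0.2763 0.0057] yaw/pitch/roll [ 1.74e+02 -1.00e-01 -1.00e-01] lip [0.4548 0.2804 0.0056] F [ 2.2 -0.4  1. ] M [-0.03 -0.35  0.02] 0.18448701332141665
```

Request:
move_arm(series=[2.2, 0, 0, 0, 0, 0, 0, 3, 0, 0, 0, 0, 0, 0, 4, 0, 0, 0, 0, 0, 0, 5, 0, 0, 0, 0, 0, 0, 5, 0, 0, 0, 0, 0, 0])

```text
time: 22.22
tool_pos: [0.5613, 0.2691, 0.0661]
tcp_rot: [-3.071, 0.16, 0.54]
wrist_force: [-0.6, -0.4, -0.6]
width: 0.585
grip_force: 0.0
```

Request:
move_arm(series=[5, 0, 0, -1.5, 0, 0, 0, 5, 0, 0, -2, 0, 0, 0, 5, 0, 0, -2.5, 0, 0, 0, 5, 0, 0, -3, 0, 0, 0, 5, 0, 0, -3, 0, 0, 0])

```text
time: 22.85
tool_pos: [0.6033, 0.2647, 0.1818]
tcp_rot: [-3.071, 0.16, 0.536]
wrist_force: [0.1, 0.4, -0.6]
width: 0.588
grip_force: 0.0
```

```bash
python3 - <<'E'
import h
from fit6 import *
s=read_state();print(s["time"],np.round(s["wrist_force"],1),s["width"])
h.WC.update(calibration("wrist"))
S={}
for n in("scene","side","wrist"): S[n]=cv2.cvtColor(read_camera(n),cv2.COLOR_RGB2BGR);cv2.imwrite(f"pics/{n}9.png",S[n])
M=scoop()
print(fit6(S,[.4935,.276,.004,173.9,0,0],M),fit6({n:S[n] for n in("side","wrist")},[.4935,.276,.004,173.9,0,0],M))
print("bowl",fit(bowl(),[.5095,.0107,0],0,{n:S[n] for n in("scene","side")})[0].round(4))
# what changed from the first pictures, apart from the arm
for n in("scene","side"):
  d=cv2.absdiff(S[n],cv2.imread(f"pics/{n}0.png")).max(2);m=cv2.morphologyEx((d>40).astype(np.uint8),cv2.MORPH_OPEN,np.ones((2,2)))
  _,_,st,ce=cv2.connectedComponentsWithStats(m);print(n,[(ce[i].round().astype(int).tolist(),int(st[i,4])) for i in range(1,len(st)) if st[i,4]>12])
# gems in the bowl: dark area vs one gem's
for n in("scene","side"):
  u=proj(n,[[.5095,.0107,.02]])[0].astype(int);b=S[n][u[1]-25:u[1]+25,u[0]-30:u[0]+30].max(2);print(n,"bowl dark px",(b<65).sum(),"before, tray:",(gems0:=cv2.imread(f"pics/{n}0.png")[slice(*((130,165) if n=="scene" else (245,285))),slice(*((200,245) if n=="scene" else (270,312)))].max(2)<65).sum())
E
```

```text
22.85 [ 0.1  0.4 -0.6] 0.5878361883620445
(array([ 4.962000e-01,  2.733000e-01,  7.800000e-03,  1.753833e+02,
       -2.244500e+00,  1.923000e-01]), np.float64(0.712)) (array([ 4.959000e-01,  2.729000e-01,  8.000000e-03,  1.750344e+02,
       -2.061300e+00,  7.839000e-01]), np.float64(0.426))
bowl [ 0.5106  0.0145 -0.11  ]
scene [([418, 13], 333), ([478, 13], 262), ([492, 21], 405), ([441, 45], 317), ([397, 40], 162), ([499, 70], 732), ([480, 45], 103), ([494, 42], 16), ([364, 117], 4288), ([412, 57], 57), ([396, 65], 174), ([475, 66], 49), ([474, 96], 1486), ([405, 103], 223), ([435, 120], 22), ([223, 151], 408), ([311, 176], 711), ([494, 171], 1178), ([387, 209], 937), ([289, 204], 84), ([460, 223], 375), ([310, 265], 7865)]
side [([52, 111], 18654), ([178, 20], 5385), ([261, 10], 194), ([224, 78], 934), ([198, 107], 108), ([100, 222], 652), ([234, 200], 137), ([105, 252], 83), ([289, 263], 235), ([279, 267], 34)]
scene bowl dark px 199 before, tray: 123
side bowl dark px 110 before, tray: 176
```

```bash
python3 - <<'E'
import h
from fit6 import *
h.WC.update(calibration("wrist"));W=cv2.imread("pics/wrist9.png")
print(proj("wrist",[[.51,.013,.02],[.51,.013,.058]]))
u=proj("wrist",[[.51,.013,.02]])[0].astype(int);b=cv2.resize(W[max(0,u[1]-30):u[1]+30,u[0]-30:u[0]+30].max(2),None,fx=2,fy=1)
for r in b[::1]: print("".join("#" if v<60 else "+" if v<85 else "." for v in r))
S={n:cv2.imread(f"pics/{n}9.png") for n in("scene","side","wrist")}
for z in(.004,.007): print(z,fit(scoop(),[.494,.2755,3.04],z,S))
P=Ro.from_euler("z",174,degrees=True).apply([[.04,.035,.002],[.04,-.035,.002],[-.037,-.035,.002],[-.037,.035,.002]])+[.4945,.275,.004]
im=cv2.warpPerspective(W,cv2.getPerspectiveTransform(np.float32(proj("wrist",P)),np.float32([[0,0],[70,0],[70,77],[0,77]])),(70,77));print("pan dark<45",(im.max(2)<45).mean())
E
```

```text
[[445.58488946 173.72442007]
 [458.77482676 190.28547941]]
.......................................+.......++.......................................................................
................................++........++..++........................................................................
........................................................................................................................
..........................+++...........................................................................................
..............................++++..+...................................................................................
..............................++........................................................................................
....................++....++............................................................................................
................++..++++++..............................................................................................
.........................................................................
[... 5701 characters left out ...]
.................................
........................................................................................................................
........................................................................................................................
........................................................................................................................
........................................................................................................................
0.004 (array([0.49594297, 0.27407779, 3.05977933]), np.float64(0.703734815120697))
0.007 (array([0.496808  , 0.27407441, 3.05991145]), np.float64(0.6917581558227539))
pan dark<45 0.0
```

Request:
move_arm(series=[5, 0, 4, -1, 0, 0, 0, 5, 0, 4, -1, 0, 0, 0, 5, 0, 4, -1, 0, 0, 0, 5, 0, 4, -1, 0, 0, 0, 5, 0, 4, -1, 0, 0, 0])

```text
time: 23.62
tool_pos: [0.597, 0.0627, 0.2248]
tcp_rot: [-3.071, 0.16, 0.543]
wrist_force: [0.7, -0.8, 0.2]
width: 0.584
grip_force: 0.0
```

```bash
python3 - <<'E'
import h
from fit6 import *
h.WC.update(calibration("wrist"));W=cv2.cvtColor(read_camera("wrist"),cv2.COLOR_RGB2BGR);cv2.imwrite("pics/wrist10.png",W)
u=proj("wrist",[[.51,.013,.015]])[0].astype(int);print(u)
g=W.max(2);b=cv2.resize(g[u[1]-24:u[1]+24,u[0]-28:u[0]+28],None,fx=2,fy=1)
for r in b: print("".join("#" if v<32 else "o" if v<60 else "+" if v<85 else "." for v in r))
m=(g[u[1]-24:u[1]+24,u[0]-28:u[0]+28]<65).sum()
J=proj("wrist",[[.51,.013,.02],[.532,.013,.02],[.51,.035,.02]]);a=abs(np.linalg.det(J[1:]-J[0]))*np.pi/4;print("dark",m,"per flat gem",a,m/a)
# tray from here
from gems import tw
T=[[*tw(t),.012] for t in((.1,.04),(.1,-.04),(-.1,-.04),(-.1,.04))];q=proj("wrist",T);print(q.round())
E
```

```text
[299 159]
................................................................................................................
................................................................................................................
................................................................................................................
................................................................................................................
................................................................................................................
................................................................................................................
................................................................................................................
................................................................................................................
................................................................................................................
.........................................................................
[... 3744 characters left out ...]
#o++....................
........................+o##############oooo++.................+o#######################oo+.....................
..........................+oo#######ooo+........................+o#####################oo++.....................
..................................................................+o##################oo++......................
....................................................................+o##############oo++........................
......................................................................+ooo####ooooo+++..........................
dark 810 per flat gem 184.0873751246637 4.400084467777702
[[455.  85.]
 [496.  76.]
 [487. 181.]
 [452. 194.]]
```

```bash
python3 - <<'E'
import h
from fit6 import *
from gems import *
h.WC.update(calibration("wrist"));W=cv2.imread("pics/wrist10.png")
def asc(n,im,z,w=60):
  xs=np.linspace(.102,-.102,52);ys=np.linspace(.043,-.043,44);G=np.array([[[*tw((x,y)),z] for y in ys] for x in xs]).reshape(-1,3)
  q=proj(n,G).astype(np.float32).reshape(52,44,2);g=cv2.remap(im.max(2),q[...,0],q[...,1],cv2.INTER_LINEAR)
  return ["".join("#" if v<40 else "o" if v<65 else "+" if v<90 else "." for v in r) for r in g]
A=[asc("wrist",W,.01),asc("scene",cv2.imread("pics/scene9.png"),.01),asc("side",cv2.imread("pics/side9.png"),.01)]
for r in list(zip(*A))[20:]: print(" | ".join(r))
E
```

```text
............................................ | ............................................ | ............................................
..+......................................... | ............................................ | ............................................
............................................ | ............................................ | ............................................
............................................ | ............................................ | ............................................
............................................ | ............................................ | ............................................
............................................ | ............................................ | ............................................
............................................ | ............................................ | ............................................
............................................ | ............................................ | .................................
[... 2647 characters left out ...]
.....
............................................ | ............................................ | ............................................
............................................ | ............................................ | ............................................
............................................ | ............................................ | ............................................
............................................ | ............................................ | ............................................
............................................ | ............................................ | ............................................
```

```bash
python3 - <<'E'
import h
from fit6 import *
h.WC.update(calibration("wrist"));W=cv2.imread("pics/wrist10.png")
u=proj("wrist",[[.51,.013,.015]])[0].astype(int)
g=W.astype(int).sum(2);b=cv2.resize(g[u[1]-8:u[1]+50,u[0]-24:u[0]+28].astype(np.float32),None,fx=2,fy=1,interpolation=cv2.INTER_CUBIC)
for r in b: print("".join("." if v>180 else "+" if v>100 else "%x"%min(15,int(max(v,0)/7)) for v in r))
E
```

```text
........................................................................................................
........................................................................................................
........................................................................................................
...........................++eddcd+++++++...............................................................
........................++c88631100011147c++............................................................
......................++94004656886789875569c+..........................................................
.....................+c54202687666889633687648+.........................................................
....................+b855442015533799763027846c+........................................................
...................++8200367533468876579bb98875b+...................................+++cbbbd++++++......
...................++76310013553137989bb88bccb9b++...............................++da520012456446b++....
...................++a52333333334677557bd+eca88a++
[... 4289 characters left out ...]
......................................................................
........................................................................................................
........................................................................................................
........................................................................................................
........................................................................................................
........................................................................................................
........................................................................................................
```

```bash
python3 - <<'E'
import h
from fit6 import *
h.WC.update(calibration("wrist"))
S={n:cv2.cvtColor(read_camera(n),cv2.COLOR_RGB2BGR) for n in("scene","side")}
for n in S: cv2.imwrite(f"pics/{n}11.png",S[n])
from h import plane
for n in S:
  for tag in("0","9","11"):
    g=cv2.imread(f"pics/{n}{tag}.png").max(2);t=75 if n=="scene" else 55
    _,_,st,ce=cv2.connectedComponentsWithStats((g<t).astype(np.uint8))
    print(n,tag,[(ce[i].round().astype(int).tolist(),int(st[i,4]),plane(n,[ce[i]],.01)[0][:2].round(2).tolist()) for i in range(1,len(st)) if 6<st[i,4]<400 and st[i,2]<40 and st[i,3]<40 and -.5<plane(n,[ce[i]],.01)[0][1]<.5 and .15<plane(n,[ce[i]],.01)[0][0]<1])
W=cv2.imread("pics/wrist10.png").max(2);_,_,st,ce=cv2.connectedComponentsWithStats((W<55).astype(np.uint8));print("wrist",[(ce[i].round().astype(int).tolist(),st[i,2:].tolist()) for i in range(1,len(st)) if st[i,4]>30])
E
```

```text
scene 0 [([220, 143], 62, [0.46, -0.31]), ([231, 144], 25, [0.44, -0.29]), ([289, 164], 263, [0.36, -0.12]), ([212, 152], 29, [0.49, -0.3]), ([225, 151], 23, [0.47, -0.28]), ([221, 157], 22, [0.49, -0.27]), ([368, 231], 182, [0.35, 0.17]), ([182, 255], 191, [0.75, -0.09]), ([343, 295], 13, [0.53, 0.24]), ([358, 313], 40, [0.53, 0.29]), ([361, 329], 8, [0.56, 0.32]), ([420, 382], 31, [0.55, 0.48]), ([433, 383], 13, [0.53, 0.5])]
scene 9 [([286, 161], 166, [0.36, -0.13]), ([358, 222], 74, [0.35, 0.13]), ([182, 255], 174, [0.75, -0.09]), ([420, 382], 28, [0.55, 0.48]), ([433, 383], 9, [0.53, 0.5])]
scene 11 [([287, 162], 186, [0.36, -0.13]), ([367, 231], 156, [0.35, 0.17]), ([182, 255], 177, [0.75, -0.09]), ([420, 382], 28, [0.55, 0.48]), ([433, 383], 10, [0.53, 0.5])]
side 0 [([204, 109], 10, [0.7, 0.49]), ([196, 117], 14, [0.64, 0.47]), ([190, 120], 14, [0.61, 0.47]), ([175, 123], 12, [0.56, 0.49]), ([312, 187], 91, [0.75, -0.1]), ([173, 195], 78, [0.35, 0.16]), ([226, 252], 184, [0.35, -0.14]), ([287, 255], 27, [0.49, -0.26]), ([283, 261], 27, [0.47, -0.27]), ([295, 260], 28, [0.5, -
[... 219 characters left out ...]
, 91, [0.75, -0.1]), ([173, 195], 77, [0.35, 0.16]), ([233, 200], 108, [0.5, 0.02]), ([227, 252], 183, [0.35, -0.14])]
side 11 [([204, 109], 10, [0.7, 0.49]), ([196, 117], 13, [0.64, 0.47]), ([190, 120], 14, [0.61, 0.47]), ([175, 123], 11, [0.56, 0.49]), ([312, 187], 91, [0.75, -0.1]), ([173, 195], 77, [0.35, 0.16]), ([233, 200], 107, [0.5, 0.02]), ([230, 250], 95, [0.37, -0.14]), ([223, 254], 87, [0.34, -0.14])]
wrist [([6, 124], [10, 12, 77]), ([13, 140], [9, 11, 72]), ([299, 168], [43, 29, 783]), ([18, 169], [7, 11, 61]), ([6, 174], [8, 11, 52]), ([13, 183], [14, 17, 99]), ([379, 225], [70, 24, 657]), ([256, 332], [480, 154, 39489]), ([5, 373], [14, 24, 254]), ([502, 379], [27, 14, 215])]
```

```bash
python3 -c "
from workcell import *
print(finish_job())"
```

```text
the job is handed in; nothing more can be done
None
```

I handed the job in at about 24 s: one scoop emptied the tray into the bowl and the scoop is back on its mat, but I could make out only five of the six gems in the bowl (tray and pan are empty and no loose gem shows in any camera, so the sixth is probably under the pile).

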